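# Stand the fallen solenoid plunger up against the batten

## Task

The plain steel plunger, a cylinder with a ball knob on one end, has fallen over in front of the wooden batten that is screwed to the bench. Take it by its ball knob, slide it along the bench, still lying, until its flat foot end butts against the side of the batten, then raise the knob end, with the foot kept down on the bench and against the batten and not lifted into the air, until the plunger stands upright on its foot close against the batten; let go. Leave the dark solenoid body that lies beside it where it is.

Things in the scene. Friction and masses are not known exactly. Their poses are not given: they have to be found in the camera images.
- plunger_ball (a point): Centre of the plunger's ball knob (ball 30 mm across; grip it here). The plunger: bright steel cylinder 40 mm across, 116 mm long, on its end a neck 14 mm across and the ball, all on one axis, 159 mm in all, about 0.4 kg. It lies level (axis 20 mm up), knob towards the robot; it swings freely in a grip on the ball. Ball centre 144 mm from the foot. z: along the axis, foot to knob.
- plunger_foot (a point): Centre of the plunger's flat foot end (the end towards the batten, 40 mm across); same axes. 20 mm above the bench at the start, 0 when the plunger stands.
- stop: Wooden batten screwed to the bench, immovable: 34 (x) x 165 (y) x 26 mm high; origin: centre of underside. The plunger lies on its -x side (face at x = -17 mm), foot 25 to 48 mm short of it, axis within 9 deg of square. As the plunger tips up, its foot slides down over the batten's edge and its lower rim slides out from the batten, 40 mm in the end; the axis then stands 20 mm from the face.
- other: Dark brown solenoid body lying on its side, to be left alone: 124 mm long, 60 mm high, with a green wound end and a small lug, 10 to 20 cm to the left or right of the plunger. Origin below its middle.

How it is judged:
By the outcome, as a careful person would: the job done as asked, in the order asked, and still so for the second after the job is handed in, with the robot touching nothing.
It also fails if it takes over 40 s, if anything falls off the work surface, if the arm or the gripper's body presses on something with over 40 N, if the wrist force passes 120 N, or if a joint passes its speed limit or range.

## Robot

A 7-joint arm with a two-finger parallel gripper is mounted at the origin on a cart in front of the work surface, level with it; the furniture and walls round the work are solid. World frame = base frame: x ahead of the robot, y to its left, z up, the work surface at z = 0. Lengths are in m, angles in rad, forces in N, time in s.
With the tool pointing down it reaches from about 0.4 to 0.75 m from the base axis. Payload 19.5 kg.
Tool frame: the origin (TCP) lies midway between the tips of the shut fingers; the grasp point (between the pads) lies 19 mm behind it; z points along the fingers, y is the direction in which the jaws open and shut (so a half turn about z gives the same grasp; the last joint's range is limited). The gripper opens to 85 mm and grips with 20 to 120 N. Pads are 22 mm wide; open, the fingers measure 114 mm over their backs; the gripper's body (76 mm by 85 mm) begins 54 mm behind the grasp point. The pads swing forward as they close: fully open they stand 13 mm farther back than shut.
Start: joints at [1.253, 0.707, -0.028, 1.485, 0.022, 0.951, -0.075], TCP at [0.157, -0.553, 0.231] pointing down, gripper open.
Joint ranges: [-2.71, 2.71], [-0.32, 2.16], [-1.57, 1.52], [0, 2.45], [-1.46, 4.6], [0, 2.02], [-2.83, 2.83]. Speed limits (rad/s): [1.89, 1.89, 2.57, 2.57, 3.01, 3.01, 3.01].

## Interface

Orientations are given as a unit quaternion [w, x, y, z].
In Python, from workcell import status, viewer, order gives the robot as it stands.
- The arm moves only by the shell command python3 -m inch 'ROWS'. ROWS is JSON, a list of rows, each an object with "translation": the shift along the tool's x, y, z in units of 40 mm (1.0 is 40 mm), a list of three; "twist": the turn about the tool's z in units of 5 degrees (1.0 is 5 degrees); "fingers": the closure in counts, from 0 (fully open) to 255 (shut). In form: [{"translation": [tx, ty, tz], "twist": twist, "fingers": fingers}, ...]. A call has 1 to 5 rows; each row shifts and turns the pose as measured when the row begins, along the tool's axes as they then stand; what a row does not reach is not made up. A row lasts 1/10 s, in which the tool goes at most 50 mm and 8.59 degrees, less where a joint would pass 70% of its speed; a pose out of reach is approached as far as the arm can. A call is refused whole if a number of a shift passes 1 or a number of a turn 1, either way. A call with a gripper value outside its range is refused whole. The fingers move at their own pace and stop on an object; the grip force is fixed at half the most. Time passes only in rows, so rows that do not move let the fingers close. It gives the time, the measured TCP pose, the force and the opening at its end, in the units of the state.
- status.sense(): the state, without advancing time (a new reading comes with each control period).
- viewer.grab_frame(name): name is "scene" or "top" or "wrist"; returns a dict with "frame" (420x560x3 uint8, blue, green, red), "vertical_fov" (degrees; the focal length in pixels is half the picture's height over the tangent of half this angle, whatever the lens; pixels are square), "cx", "cy" (the principal point, pixels), "R" (3x3) and "t" (3): a world point X has camera coordinates R X + t; the wrist camera has in their place "hand_eye" (4x4, takes a point from camera to tool coordinates, whose origin is the TCP and whose axes are the flange's). Camera axes: x right, y down, z forward; pixel columns grow to the right and rows downward; lengths in m; the calibration is good to about 2 mm. A picture is of the moment at which its call begins: read the wrist's pose just before it. There is no depth.
- order.hand_in(): hands the job in, once; it reports no verdict.
The state is a dict: "time_s": time; "qpos": joint angles; "qd": joint speeds; "tau": joint torques, N m; "eef_pos": TCP position; "tool_rot": TCP orientation; "force": force on the tool from outside, world axes, zero at the start; "wrist_torque": the same for the moment, N m; "width": finger opening in m.
Only numpy, scipy, OpenCV 4.12 (cv2) and the standard library are available. Lean on these libraries where they do the work, as an engineer would, in place of code of your own. Each camera call takes 0.05 s, during which the arm holds its last target.

## Working session

There is one attempt and no reset: what is moved stays moved. The work goes in short steps, Python scripts to look and compute and a shell command to move; the robot and the scene stay as the last step left them, time stands still between calls to the robot, and variables do not carry over. Pictures are saved under pics/ and viewed, and the job is handed in when it is done.

```bash
ls; mkdir -p pics; python3 - <<'E'
from workcell import status, viewer
import cv2
s=status.sense(); print({k:s[k] for k in ("time_s","eef_pos","tool_rot","force","width")})
for n in ("scene","top"):
    f=viewer.grab_frame(n); cv2.imwrite(f"pics/{n}0.png",f["frame"]); print(n,f["vertical_fov"],f["cx"],f["cy"],f["R"],f["t"])
E
```

```text
pics
{'time_s': 0.0, 'eef_pos': array([ 0.15653049, -0.55304131,  0.23084942]), 'tool_rot': array([-5.03554137e-04,  9.90503536e-01,  1.37486302e-01, -9.35029513e-05]), 'force': array([-0.13837316, -0.78574204, -0.79214531]), 'width': 0.08544145129062997}
scene 56.211006417200814 284.521711675536 204.865052602442 [[ 0.60321926 -0.79723145 -0.02342088]
 [-0.47530448 -0.3357444  -0.81324126]
 [ 0.64047808  0.50169484 -0.58145517]] [-0.3400951   0.32527668  0.50439941]
top 48.020342306889766 269.5471122088278 213.97289270624304 [[ 0.02408093 -0.99956479 -0.01703931]
 [-0.99836597 -0.02316154 -0.0522392 ]
 [ 0.0518218   0.01826944 -0.99848922]] [-0.01617927  0.58316508  0.87545578]
```

View pics/scene0.png

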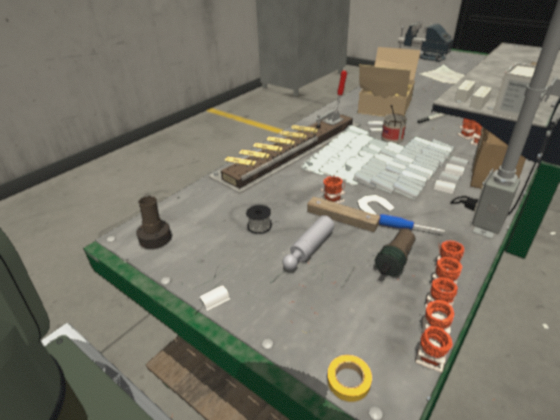

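View pics/top0.png

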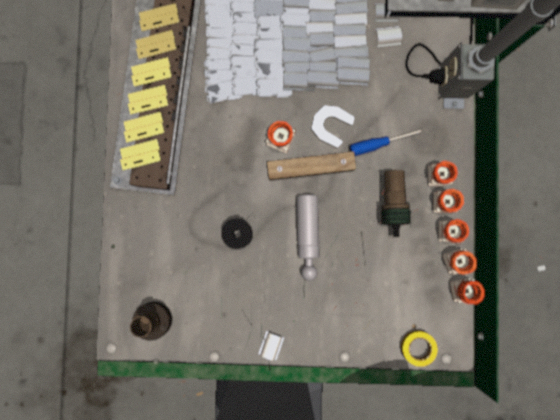

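```bash
cat > h.py <<'E'
import numpy as np, cv2
from workcell import status, viewer
def cam(n):
    f=viewer.grab_frame(n); im=f["frame"]; F=im.shape[0]/2/np.tan(np.radians(f["vertical_fov"])/2)
    return f,im,F
def ray(f,F,px,R=None,t=None):
    R=np.array(f["R"]);t=np.array(f["t"])
    d=R.T@np.array([(px[0]-f["cx"])/F,(px[1]-f["cy"])/F,1.]); return -R.T@t,d
def onz(f,F,px,z):
    c,d=ray(f,F,px); return c+d*(z-c[2])/d[2]
def two(r1,r2):
    (a,d),(b,e)=r1,r2
    A=np.stack([d,-e],1); s=np.linalg.lstsq(A,b-a,rcond=None)[0]
    p,q=a+d*s[0],b+e*s[1]; return (p+q)/2,np.linalg.norm(p-q)
def proj(f,F,X):
    c=np.array(f["R"])@np.array(X)+np.array(f["t"]); return np.array([f["cx"],f["cy"]])+F*c[:2]/c[2]
E
python3 - <<'E'
from h import *
f,im,F=cam("top")
cv2.imwrite("pics/topz.png",cv2.resize(im[130:300,230:360],None,fx=4.6,fy=3.5*4.6/3.5*0.75,interpolation=cv2.INTER_CUBIC)) if 0 else cv2.imwrite("pics/topz.png",cv2.resize(im[145:285,250:425],None,fx=4,fy=4,interpolation=cv2.INTER_CUBIC))
f2,im2,F2=cam("scene")
cv2.imwrite("pics/scz.png",cv2.resize(im2[190:280,270:420],None,fx=5,fy=5,interpolation=cv2.INTER_CUBIC))
E
```

```text
(no output)
```

View pics/topz.png

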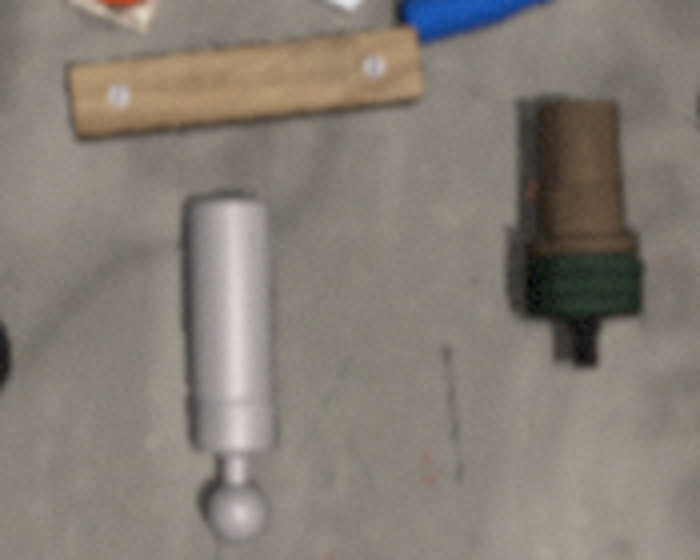

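View pics/scz.png

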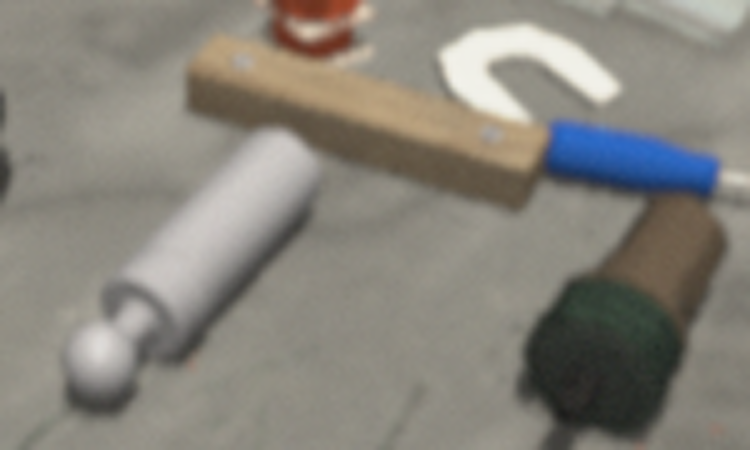

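```bash
python3 - <<'E'
from h import *
f,im,F=cam("top"); f2,im2,F2=cam("scene")
u=lambda x,y:((x+.5)/4-.5+250,(y+.5)/4-.5+145)
w=lambda x,y:((x+.5)/5-.5+270,(y+.5)/5-.5+190)
np.set_printoptions(precision=4,suppress=True)
print("cam",ray(f,F,(0,0))[0],ray(f2,F2,(0,0))[0])
b=u(236,511); print("ball z.02",onz(f,F,b,.02)); print("ball 2view",two(ray(f,F,b),ray(f2,F2,w(101,361))))
for p in [(189,203),(267,201),(198,448),(273,446)]: print("cyl",onz(f,F,u(*p),.02))
for p in [(77,137),(422,98),(417,29),(69,66)]: print("bat z26",onz(f,F,u(*p),.026),"z0",onz(f,F,u(*p),0)[:2])
for p in [(188,75),(530,170),(549,125),(218,37)]: print("bat scene z26",onz(f2,F2,w(*p),.026))
for p in [(188,108),(517,208)]: print("bat scene z0",onz(f2,F2,w(*p),.0))
# masks
hsv=cv2.cvtColor(im,cv2.COLOR_BGR2HSV); 
m=((hsv[...,0]>8)&(hsv[...,0]<22)&(hsv[...,1]>80)&(hsv[...,2]>90)).astype(np.uint8); m[:145]=0;m[185:]=0;m[:,:255]=0;m[:,365:]=0
c=max(cv2.findContours(m,0,2)[0],key=cv2.contourArea); r=cv2.minAreaRect(c); print(r,cv2.boxPoints(r))
for p in cv2.boxPoints(r): print(onz(f,F,p,.026))
for p in [(580,103),(585,315)]: print("other",onz(f,F,u(*p),.05))
E
```

```text
cam [ 0.5372 -0.0187  0.9043] [ 0.0367 -0.415   0.5498]
ball z.02 [ 0.4758 -0.0779  0.02  ]
ball 2view (array([ 0.4762, -0.0786,  0.0189]), np.float64(0.001544366959365929))
cyl [ 0.6193 -0.053   0.02  ]
cyl [ 0.6211 -0.0896  0.02  ]
cyl [ 0.5047 -0.0596  0.02  ]
cyl [ 0.5065 -0.0946  0.02  ]
bat z26 [0.6486 0.0003 0.026 ] z0 [0.6519 0.0008]
bat z26 [ 0.6705 -0.1605  0.026 ] z0 [ 0.6744 -0.1647]
bat z26 [ 0.7029 -0.1577  0.026 ] z0 [ 0.7078 -0.1618]
bat z26 [0.682  0.0048 0.026 ] z0 [0.6863 0.0055]
bat scene z26 [ 0.6445 -0.0048  0.026 ]
bat scene z26 [ 0.671  -0.1629  0.026 ]
bat scene z26 [ 0.7046 -0.1553  0.026 ]
bat scene z26 [0.678  0.0011 0.026 ]
bat scene z0 [0.6527 0.0005 0.    ]
bat scene z0 [ 0.675  -0.1579  0.    ]
((310.8131408691406, 165.44244384765625), (17.83206558227539, 86.578857421875), 83.1572265625) [[266.7697 161.7477]
 [352.7319 151.4322]
 [354.8565 169.1372]
 [268.8944 179.4527]]
[0.6808 0.005  0.026 ]
[ 0.7037 -0.1556  0.026 ]
[ 0.6704 -0.16    0.026 ]
[0.6475 0.0002 0.026 ]
other [ 0.6661 -0.2282  0.05  ]
other [ 0.5699 -0.2314  0.05  ]
```

```bash
cat >> h.py <<'E'
from scipy.spatial.transform import Rotation as Ro
def st():
    s=status.sense(); q=np.array(s["tool_rot"]); R=Ro.from_quat(q[[1,2,3,0]]).as_matrix()
    return s,np.array(s["eef_pos"]),R
def go(x,y,z,yaw=None):
    s,p,R=st(); d=R.T@(np.array([x,y,z])-p)/.04
    yw=np.degrees(np.arctan2(R[1,0],R[0,0])); print("t",round(s["time_s"],2),"tcp",p.round(4),"yaw",yw.round(2),"toolz",R[:,2].round(3),"F",np.array(s["force"]).round(1),"w",round(s["width"],4),"d",d.round(2), "" if yaw is None else ("twist",round((yw-yaw)/5,2)))
E
python3 -c "
from h import *
go(.476,-.078,.2,2.8)"
python3 -m inch '[{"translation":[0.9,-0.77,0],"twist":0,"fingers":0},{"translation":[0.9,-0.77,0],"twist":0,"fingers":0},{"translation":[0.9,-0.77,0],"twist":0,"fingers":0},{"translation":[0.9,-0.77,0],"twist":0,"fingers":0},{"translation":[0.9,-0.77,0],"twist":0,"fingers":0}]'
python3 -c "
from h import *
go(.476,-.078,.2,2.8)"
```

```text
t 0.3 tcp [ 0.1565 -0.5532  0.2311] yaw 15.8 toolz [-0.  0. -1.] F [-0.4  0.3  0.4] w 0.0854 d [10.92 -9.26  0.78] ('twist', np.float64(2.6))
time_s: 0.8
eef_pos: [0.2879, -0.3535, 0.2298]
tool_rot: [0.001, 0.991, 0.133, -0.001]
force: [1.7, -0.1, -0.4]
width: 0.0856
t 0.8 tcp [ 0.2879 -0.3535  0.2298] yaw 15.26 toolz [-0.001 -0.001 -1.   ] F [ 1.7 -0.1 -0.4] w 0.0856 d [ 6.35 -5.41  0.73] ('twist', np.float64(2.49))
```

```bash

python3 -m inch '[{"translation":[0.9,-0.77,0],"twist":0.5,"fingers":0},{"translation":[0.9,-0.8,0],"twist":0.5,"fingers":0},{"translation":[0.9,-0.85,0],"twist":0.5,"fingers":0},{"translation":[0.8,-0.8,0],"twist":0.5,"fingers":0},{"translation":[0.8,-0.8,0],"twist":0.5,"fingers":0}]' >/dev/null
python3 -c "
from h import *
go(.476,-.078,.1,2.8)"
```

```text
t 1.3 tcp [ 0.4321 -0.1569  0.2302] yaw 2.3 toolz [ 0.001 -0.002 -1.   ] F [ 1.3 -1.4  0.2] w 0.0851 d [ 1.17 -1.93  3.25] ('twist', np.float64(-0.1))
```

```bash

python3 -m inch '[{"translation":[0.5,-0.8,0.2],"twist":0,"fingers":0},{"translation":[0.4,-0.6,0.6],"twist":0,"fingers":0},{"translation":[0.2,-0.4,0.8],"twist":0,"fingers":0},{"translation":[0.05,-0.1,0.8],"twist":0,"fingers":0},{"translation":[0,0,0.5],"twist":0,"fingers":0}]' >/dev/null
python3 -c "
from h import *
go(.476,-.078,.005,2.8)
f,im,F=cam('wrist'); print({k:v for k,v in f.items() if k!='frame'}); cv2.imwrite('pics/w1.png',im)
f,im,F=cam('top');cv2.imwrite('pics/t1.png',im)"
```

```text
t 1.8 tcp [ 0.4819 -0.069   0.1122] yaw 2.77 toolz [ 0.009 -0.001 -1.   ] F [ 0.2 -0.5  0.4] w 0.0857 d [-0.18  0.21  2.68] ('twist', np.float64(-0.01))
{'vertical_fov': 64.68464415034323, 'cx': 278.46335731177936, 'cy': 215.339528776843, 'hand_eye': array([[ 4.83207081e-04, -9.51320357e-01, -3.08203414e-01,
         7.85759465e-02],
       [ 9.99999830e-01,  3.59411183e-04,  4.58436919e-04,
         1.94345374e-04],
       [-3.25348619e-04, -3.08203584e-01,  9.51320369e-01,
        -1.41319428e-01],
       [ 0.00000000e+00,  0.00000000e+00,  0.00000000e+00,
         1.00000000e+00]])}
```

View pics/w1.png

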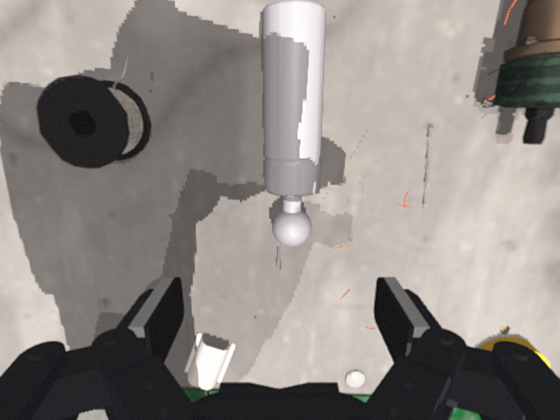

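```bash
cat >> h.py <<'E'
def wray(f,F,px,p,R):
    H=np.array(f["hand_eye"]); d=H[:3,:3]@np.array([(px[0]-f["cx"])/F,(px[1]-f["cy"])/F,1.])
    return p+R@H[:3,3],R@d
def won(f,F,px,z,p,R):
    c,d=wray(f,F,px,p,R); return c+d*(z-c[2])/d[2]
E
python3 -m inch '[{"translation":[-0.18,0.21,0],"twist":0,"fingers":0},{"translation":[0,0,0],"twist":0,"fingers":0}]' >/dev/null
python3 -c "
from h import *
go(.476,-.078,.005,2.8)
s,p,R=st()
f,im,F=cam('wrist'); 
g=cv2.cvtColor(im,cv2.COLOR_BGR2GRAY)
cv2.imwrite('pics/w2.png',im)
z=cv2.resize(im[0:270,220:360],None,fx=2.2,fy=2.2);cv2.imwrite('pics/w2z.png',z)
c=cv2.HoughCircles(cv2.medianBlur(g,3)[150:300,220:360],cv2.HOUGH_GRADIENT,1.5,80,param1=80,param2=15,minRadius=14,maxRadius=26);print(c)
if c is not None:
  for a in c[0]: print(won(f,F,(a[0]+220,a[1]+150),.02,p,R))
"
```

```text
t 2.1 tcp [ 0.474  -0.0799  0.1137] yaw 2.67 toolz [ 0.007 -0.002 -1.   ] F [ 0.6  0.5 -0.9] w 0.0852 d [ 0.03 -0.05  2.72] ('twist', np.float64(-0.03))
[[[51.75 56.25 21.8 ]]]
[ 0.48386238 -0.07493093  0.02      ]
```

View pics/w2z.png

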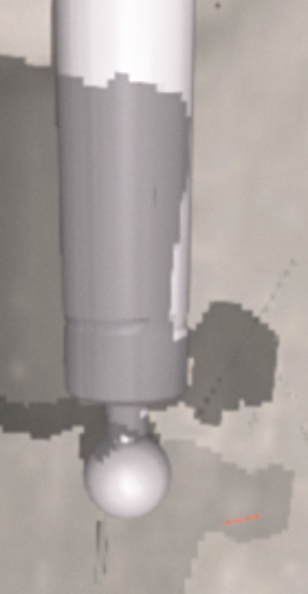

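```bash

python3 -c "
from h import *
s,p,R=st()
f,im,F=cam('wrist')
u=lambda x,y:((x+.5)/2.2-.5+220,(y+.5)/2.2-.5)
print('ball',won(f,F,u(127,476),.02,p,R)); a=(won(f,F,u(66,395),.02,p,R)+won(f,F,u(190,395),.02,p,R))/2
b=(won(f,F,u(53,10),.02,p,R)+won(f,F,u(193,10),.02,p,R))/2; print(a,b, np.degrees(np.arctan2(*(b-a)[[1,0]])))
"
```

```text
ball [ 0.47712353 -0.07874642  0.02      ]
[ 0.50495328 -0.07777726  0.02      ] [ 0.61491455 -0.07118126  0.02      ] 3.4327609871683316
```

```bash

python3 -m inch '[{"translation":[0.07,-0.03,0.8],"twist":-0.1,"fingers":0},{"translation":[0,0,0.8],"twist":0,"fingers":0},{"translation":[0,0,0.7],"twist":0,"fingers":0},{"translation":[0,0,0.3],"twist":0,"fingers":0},{"translation":[0,0,0],"twist":0,"fingers":0}]' 
python3 -c "
from h import *
go(.4768,-.0785,.004,3)"
```

```text
time_s: 2.7
eef_pos: [0.4824, -0.0781, 0.0109]
tool_rot: [0.001, 1.0, 0.028, 0.009]
force: [0.2, -0.3, 0.4]
width: 0.0854
t 2.7 tcp [ 0.4824 -0.0781  0.0109] yaw 3.19 toolz [ 0.018 -0.001 -1.   ] F [ 0.2 -0.3  0.4] w 0.0854 d [-0.14  0.    0.17] ('twist', np.float64(0.04))
```

```bash

python3 -m inch '[{"translation":[-0.14,0,0.17],"twist":0,"fingers":0},{"translation":[0,0,0],"twist":0,"fingers":0}]' 
python3 -c "
from h import *
go(.4768,-.0785,.004,3)"
```

```text
time_s: 2.9
eef_pos: [0.4777, -0.0786, 0.0061]
tool_rot: [0.001, 1.0, 0.028, 0.01]
force: [0.5, -0.6, 0.2]
width: 0.0856
t 2.9 tcp [ 0.4777 -0.0786  0.0061] yaw 3.18 toolz [ 0.02  -0.002 -1.   ] F [ 0.5 -0.6  0.2] w 0.0856 d [-0.02 -0.    0.05] ('twist', np.float64(0.04))
```

```bash

python3 -m inch '[{"translation":[-0.02,0,0.06],"twist":0,"fingers":255},{"translation":[0,0,0],"twist":0,"fingers":255},{"translation":[0,0,0],"twist":0,"fingers":255},{"translation":[0,0,0],"twist":0,"fingers":255},{"translation":[0,0,0],"twist":0,"fingers":255}]' 
python3 -c "
from h import *
go(.4768,-.0785,.004,3)"
```

```text
time_s: 3.4
eef_pos: [0.479, -0.0788, 0.007]
tool_rot: [0.002, 1.0, 0.028, 0.012]
force: [-1.1, -0.0, 2.1]
width: 0.0271
t 3.4 tcp [ 0.479  -0.0788  0.007 ] yaw 3.18 toolz [ 0.024 -0.002 -1.   ] F [-1.1 -0.   2.1] w 0.0271 d [-0.06 -0.01  0.07] ('twist', np.float64(0.04))
```

```bash

python3 -c "
from h import *
f,im,F=cam('wrist'); cv2.imwrite('pics/w3.png',im[100:])
f,im,F=cam('scene'); cv2.imwrite('pics/s3.png',cv2.resize(im[150:300,220:430],None,fx=3.6,fy=3.6))"
```

```text
(no output)
```

View pics/w3.png

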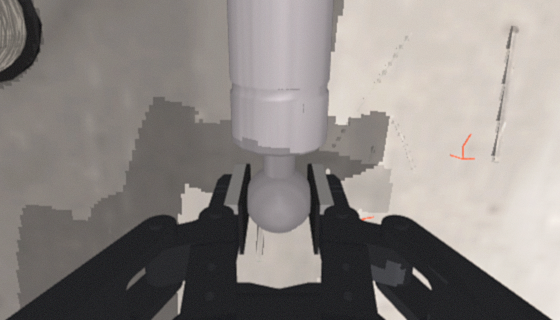

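View pics/s3.png

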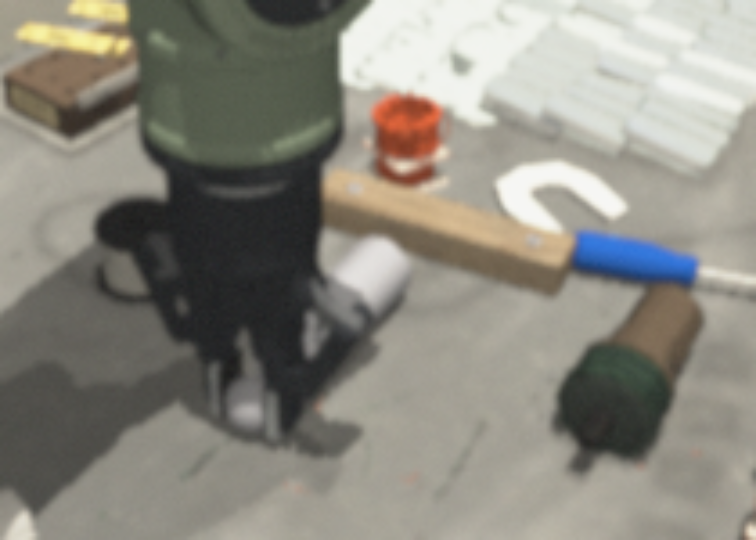

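```bash

python3 -c "
from h import *
s,p,R=st()
f,im,F=cam('wrist'); H=np.linalg.inv(np.array(f['hand_eye']))
z=cv2.resize(im[240:370,200:360],None,fx=4.6,fy=4.6,interpolation=cv2.INTER_CUBIC)
def pr(X):
    c=H[:3,:3]@X+H[:3,3]; return np.array([f['cx'],f['cy']])+F*c[:2]/c[2]
for zz in (0,-.005,-.01,-.015,-.02,-.025,-.03,-.04):
  for x in (-.011,.011):
    a=pr(np.array([x,.0135,zz])); b=pr(np.array([x,-.0135,zz])); print(zz,x,a.round(1),b.round(1))
    for q in (a,b): cv2.circle(z,tuple(int(v) for v in ((q-[200,240])*4.6)),3,(0,0,255) if x<0 else (0,255,0),-1)
cv2.imwrite('pics/w4.png',z)
bt=won(f,F,(280,301),.02,p,R);print(bt)
"
```

```text
0 -0.011 [305.5 300.6] [250.3 300.5]
0 0.011 [306.7 259.6] [249.1 259.6]
-0.005 -0.011 [306.3 306.4] [249.4 306.4]
-0.005 0.011 [307.6 264.4] [248.1 264.4]
-0.01 -0.011 [307.2 312.6] [248.5 312.6]
-0.01 0.011 [308.6 269.5] [247.1 269.5]
-0.015 -0.011 [308.1 319.2] [247.6 319.2]
-0.015 0.011 [309.6 274.9] [246.1 274.9]
-0.02 -0.011 [309.1 326.2] [246.5 326.2]
-0.02 0.011 [310.7 280.8] [245.  280.7]
-0.025 -0.011 [310.2 333.7] [245.4 333.7]
-0.025 0.011 [311.9 287. ] [243.8 287. ]
-0.03 -0.011 [311.3 341.7] [244.3 341.7]
-0.03 0.011 [313.1 293.7] [242.5 293.7]
-0.04 -0.011 [313.9 359.7] [241.6 359.7]
-0.04 0.011 [315.9 308.8] [239.5 308.8]
[ 0.47583895 -0.07986836  0.02      ]
```

View pics/w4.png

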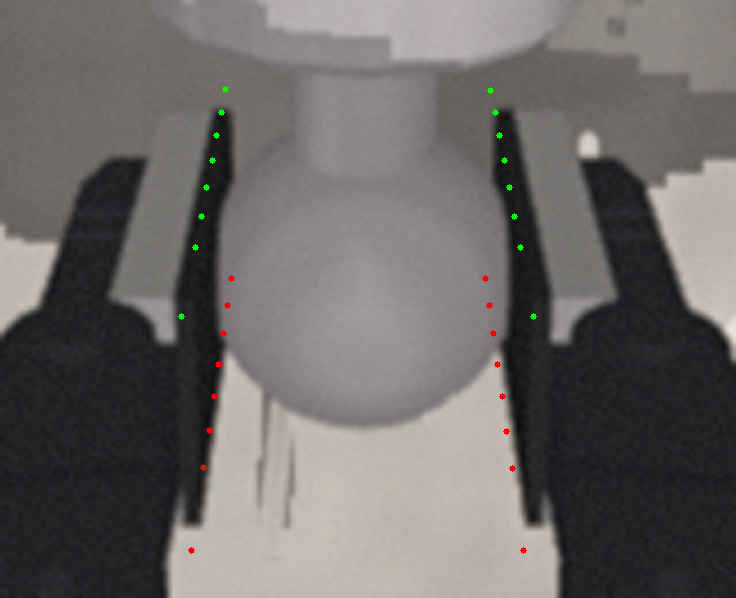

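```bash

python3 -m inch '[{"translation":[0.15,-0.01,0.02],"twist":-0.3,"fingers":255},{"translation":[0.15,-0.01,0.02],"twist":-0.3,"fingers":255},{"translation":[0.15,0,0.02],"twist":-0.3,"fingers":255},{"translation":[0.1,0,0],"twist":-0.1,"fingers":255},{"translation":[0,0,0],"twist":0,"fingers":255}]' 
python3 -c "
from h import *
go(.479+.038*.9898,-.0788+.038*.1426,.0065,8.2)"
```

```text
time_s: 4.05
eef_pos: [0.4973, -0.077, 0.0055]
tool_rot: [0.002, 0.997, 0.073, 0.007]
force: [4.2, 1.0, 6.5]
width: 0.0265
t 4.05 tcp [ 0.4973 -0.077   0.0055] yaw 8.33 toolz [ 0.015 -0.003 -1.   ] F [4.2 1.  6.5] w 0.0265 d [ 0.49 -0.02 -0.02] ('twist', np.float64(0.03))
```

```bash

python3 -m inch '[{"translation":[0.15,0,-0.02],"twist":0,"fingers":255},{"translation":[0.1,0,-0.01],"twist":0,"fingers":255},{"translation":[0,0,0],"twist":0,"fingers":255}]' 
python3 -c "
from h import *
go(.479+.038*.9898,-.0788+.038*.1426,.0065,8.2)
s,p,R=st()
f,im,F=cam('wrist'); cv2.imwrite('pics/w5.png',im)
f,im,F=cam('top'); cv2.imwrite('pics/t5.png',cv2.resize(im[140:290,250:370],None,fx=4,fy=4,interpolation=cv2.INTER_CUBIC))
"
```

```text
time_s: 4.35
eef_pos: [0.5061, -0.0758, 0.007]
tool_rot: [0.002, 0.997, 0.073, 0.006]
force: [2.5, 1.6, 0.8]
width: 0.0268
t 4.35 tcp [ 0.5061 -0.0758  0.007 ] yaw 8.33 toolz [ 0.012 -0.003 -1.   ] F [2.5 1.6 0.8] w 0.0268 d [ 0.27 -0.02  0.01] ('twist', np.float64(0.03))
```

View pics/w5.png

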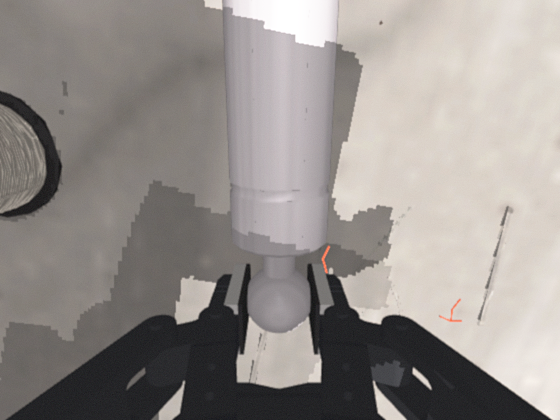

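View pics/t5.png

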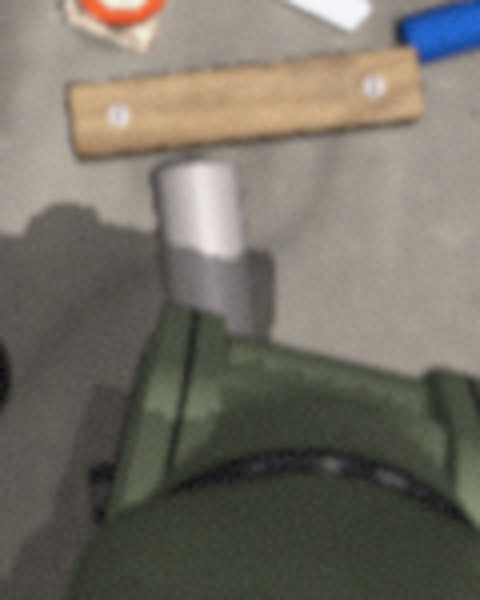

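```bash

python3 -m inch '[{"translation":[0.12,0,0],"twist":0,"fingers":255},{"translation":[0.08,0,0],"twist":0,"fingers":255}]' 
python3 -m inch '[{"translation":[0.08,0,0],"twist":0,"fingers":255}]' 
python3 -m inch '[{"translation":[0.08,0,0],"twist":0,"fingers":255}]' 

```

```text
time_s: 4.65
eef_pos: [0.5131, -0.0748, 0.0069]
tool_rot: [0.002, 0.997, 0.072, 0.005]
force: [-5.0, -0.2, 5.1]
width: 0.0274
time_s: 4.75
eef_pos: [0.516, -0.0744, 0.0069]
tool_rot: [0.002, 0.997, 0.072, 0.004]
force: [-5.6, -0.9, 5.3]
width: 0.0272
time_s: 4.85
eef_pos: [0.5167, -0.0742, 0.0067]
tool_rot: [0.002, 0.997, 0.072, 0.001]
force: [-27.2, -4.3, 21.7]
width: 0.0269
```

```bash

python3 -m inch '[{"translation":[0,0,-0.02],"twist":0,"fingers":255}]' 
python3 -c "
from h import *
go(.476,-.078,.0065,8.2)
f,im,F=cam('wrist'); cv2.imwrite('pics/w6.png',im)
f,im,F=cam('top'); cv2.imwrite('pics/t6.png',cv2.resize(im[140:290,250:370],None,fx=4,fy=4,interpolation=cv2.INTER_CUBIC))
"
```

```text
time_s: 4.95
eef_pos: [0.5164, -0.0742, 0.0073]
tool_rot: [0.002, 0.997, 0.072, 0.0]
force: [1.8, 0.5, -0.8]
width: 0.0267
t 4.95 tcp [ 0.5164 -0.0742  0.0073] yaw 8.27 toolz [ 0.001 -0.003 -1.   ] F [ 1.8  0.5 -0.8] w 0.0267 d [-1.01 -0.05  0.02] ('twist', np.float64(0.01))
```

View pics/t6.png

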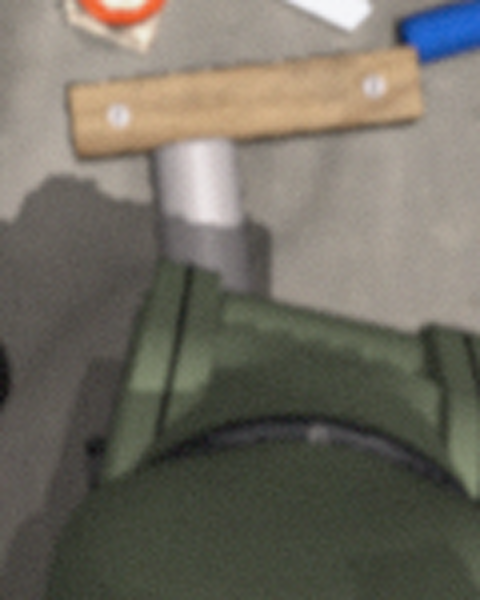

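View pics/w6.png

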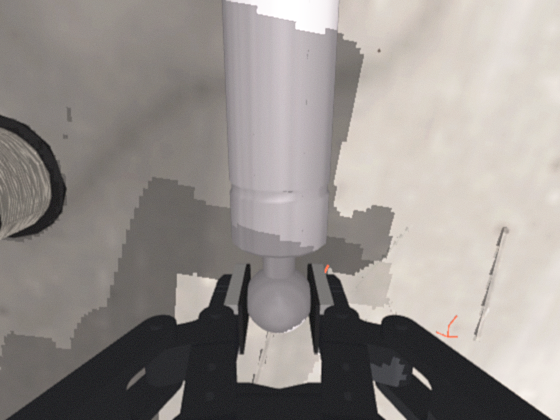

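```bash
cat >> h.py <<'E'
N=np.array([np.cos(np.radians(8.2)),np.sin(np.radians(8.2)),0]); T0=np.array([.5165,-.0742,.007])
def curve(th):
    s,c=np.sin(th),np.cos(th); x=np.where(40*c>26,-26*np.tan(np.minimum(th,1.2)),-40*s)
    return np.stack([x+20*s+144*(1-c),20*c+144*s-20],-1)/1000
TH=np.radians(np.arange(0,90.01,.1)); CV=curve(TH)
def plan(steps=(3,6,9),bias=.001):
    s,p,R=st(); d=p-T0; a=np.array([d@N,d[2]]); i=np.argmin(((CV-a)**2).sum(1)); th=np.degrees(TH[i])
    tan=CV[min(i+1,900)]-CV[max(i-1,0)]; tan/=np.linalg.norm(tan); nr=np.array([tan[1],-tan[0]])
    lat=d@np.array([-N[1],N[0],0]); F=np.array(s["force"]); Fn=np.array([F@N,F[2]])
    print("t",round(s["time_s"],2),"s,dz mm",(a*1000).round(1),"theta",th.round(1),"dev into mm",((a-CV[i])@nr*1000).round(2),"lat",(lat*1000).round(1),"F",F.round(1),"Fnormal",(Fn@nr).round(1),"w",round(s["width"],4),"yaw",np.degrees(np.arctan2(R[1,0],R[0,0])).round(1),"tz",R[:,2].round(3))
    prev=p
    for k in steps:
        t=np.radians(min(th+k,90)); c=curve(np.array([t]))[0]; e=curve(np.array([t+.002]))[0]-curve(np.array([t-.002]))[0]; e/=np.linalg.norm(e)
        q=c+bias*np.array([e[1],-e[0]]); X=T0+N*q[0]+np.array([0,0,q[1]])
        print(" theta",np.degrees(t).round(1),"row",(R.T@(X-prev)/.04).round(2),"xyz",X.round(4)); prev=X
E
python3 -c "
from h import *
plan()"
```

```text
t 5.05 s,dz mm [-0.   0.3] theta 0.1 dev into mm 0.01 lat -0.0 F [-4.1 -0.8 -1.2] Fnormal -4.2 w 0.0268 yaw 8.3 tz [ 0.002 -0.003 -1.   ]
 theta 3.1 row [ 0.02  0.   -0.19] xyz [ 0.5174 -0.0741  0.0147]
 theta 6.1 row [ 0.01  0.   -0.18] xyz [ 0.5176 -0.074   0.0221]
 theta 9.1 row [ 0.02  0.   -0.18] xyz [ 0.5183 -0.0739  0.0294]
```

```bash

python3 -m inch '[{"translation":[0.03,0,-0.18],"twist":0,"fingers":255},{"translation":[0.02,0,-0.18],"twist":0,"fingers":255}]' 
python3 -c "
from h import *
plan()"
```

```text
time_s: 5.25
eef_pos: [0.5166, -0.0739, 0.021]
tool_rot: [0.001, 0.997, 0.072, -0.002]
force: [-3.7, -1.1, -2.4]
width: 0.027
t 5.25 s,dz mm [ 0.2 14. ] theta 5.6 dev into mm 0.09 lat 0.3 F [-3.7 -1.1 -2.4] Fnormal -3.7 w 0.027 yaw 8.3 tz [-0.003 -0.003 -1.   ]
 theta 8.6 row [ 0.04  0.01 -0.18] xyz [ 0.5182 -0.074   0.0282]
 theta 11.6 row [ 0.02  0.   -0.18] xyz [ 0.5191 -0.0738  0.0354]
 theta 14.6 row [ 0.03  0.   -0.18] xyz [ 0.5204 -0.0736  0.0424]
```

```bash

python3 -m inch '[{"translation":[0.05,0,-0.18],"twist":0,"fingers":255},{"translation":[0.03,0,-0.18],"twist":0,"fingers":255},{"translation":[0.04,0,-0.18],"twist":0,"fingers":255}]' 
python3 -c "
from h import *
plan()
f,im,F=cam('scene'); cv2.imwrite('pics/s7.png',cv2.resize(im[130:280,240:450],None,fx=3.6,fy=3.6))"
```

```text
time_s: 5.55
eef_pos: [0.521, -0.073, 0.0436]
tool_rot: [0.001, 0.997, 0.072, -0.003]
force: [-0.8, -0.1, -3.4]
width: 0.027
t 5.55 s,dz mm [ 4.6 36.6] theta 15.1 dev into mm 1.49 lat 0.5 F [-0.8 -0.1 -3.4] Fnormal -0.1 w 0.027 yaw 8.2 tz [-0.005 -0.002 -1.   ]
 theta 18.1 row [ 0.03  0.01 -0.17] xyz [ 0.5222 -0.0734  0.0505]
 theta 21.1 row [ 0.05  0.   -0.17] xyz [ 0.5242 -0.0731  0.0572]
 theta 24.1 row [ 0.06  0.   -0.16] xyz [ 0.5264 -0.0728  0.0637]
```

View pics/s7.png

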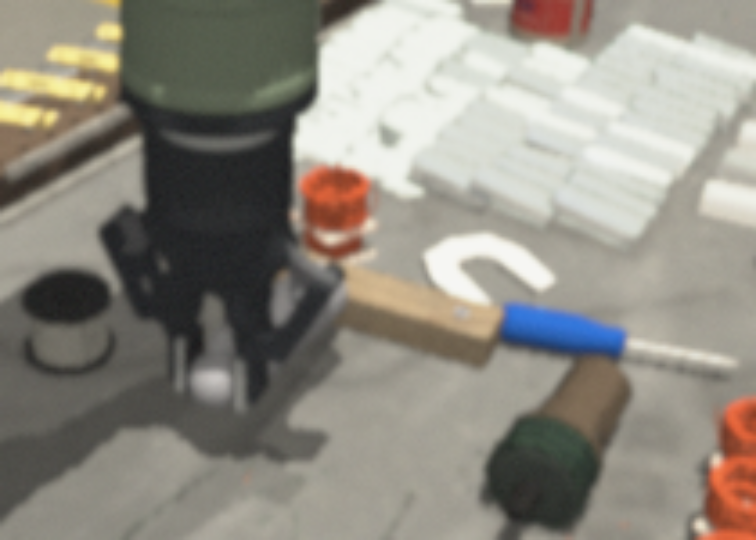

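```bash

python3 -m inch '[{"translation":[0.08,0,-0.13],"twist":0,"fingers":255}]' 
python3 -c "
from h import *
plan()
f,im,F=cam('wrist'); cv2.imwrite('pics/w8.png',im)"
```

```text
time_s: 5.7
eef_pos: [0.5238, -0.0727, 0.0497]
tool_rot: [0.001, 0.997, 0.072, -0.003]
force: [-1.4, 2.1, -3.7]
width: 0.0268
t 5.7 s,dz mm [ 7.5 42.7] theta 18.0 dev into mm 2.79 lat 0.5 F [-1.4  2.1 -3.7] Fnormal -0.1 w 0.0268 yaw 8.2 tz [-0.007 -0.003 -1.   ]
 theta 21.0 row [ 0.    0.01 -0.18] xyz [ 0.5241 -0.0731  0.057 ]
 theta 24.0 row [ 0.05  0.   -0.16] xyz [ 0.5263 -0.0728  0.0635]
 theta 27.0 row [ 0.06  0.   -0.16] xyz [ 0.5288 -0.0724  0.0698]
```

View pics/w8.png

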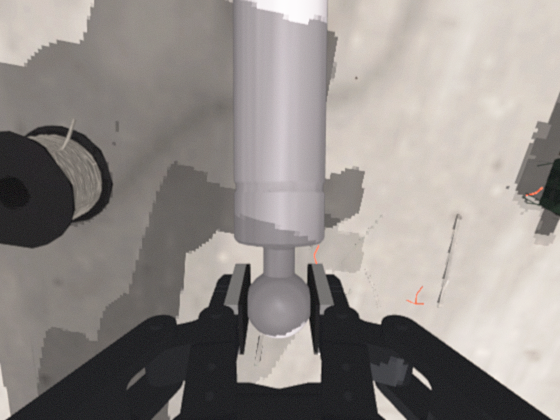

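```bash

python3 -c "
from h import *
f,im,F=cam('top'); cv2.imwrite('pics/t8.png',cv2.resize(im[140:240,260:370],None,fx=6,fy=6,interpolation=cv2.INTER_CUBIC))
f,im,F=cam('scene'); cv2.imwrite('pics/s8.png',cv2.resize(im[190:270,270:390],None,fx=6,fy=6,interpolation=cv2.INTER_CUBIC))
plan()"
```

```text
t 5.85 s,dz mm [ 8.6 42.9] theta 18.2 dev into mm 3.84 lat 0.3 F [-0.8 -1.6 -3.2] Fnormal -0.2 w 0.0267 yaw 8.2 tz [-0.004 -0.003 -1.   ]
 theta 21.2 row [-0.02  0.01 -0.19] xyz [ 0.5243 -0.0731  0.0574]
 theta 24.2 row [ 0.06  0.   -0.16] xyz [ 0.5265 -0.0728  0.0639]
 theta 27.2 row [ 0.06  0.   -0.16] xyz [ 0.529  -0.0724  0.0702]
```

View pics/t8.png

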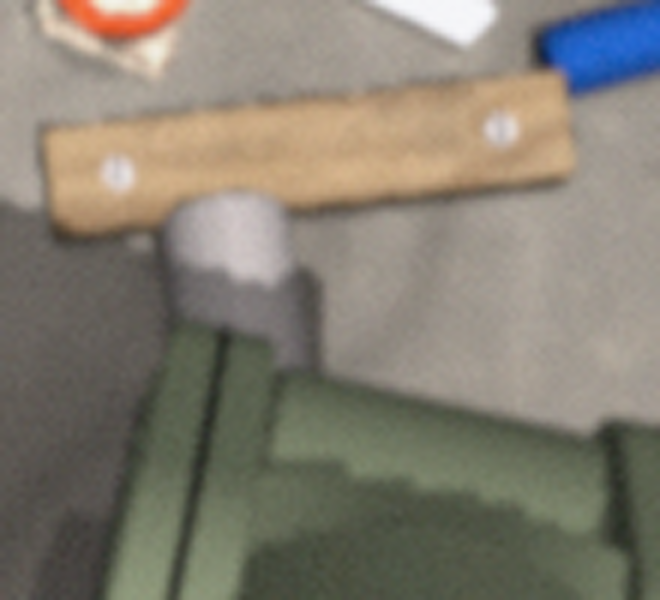

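View pics/s8.png

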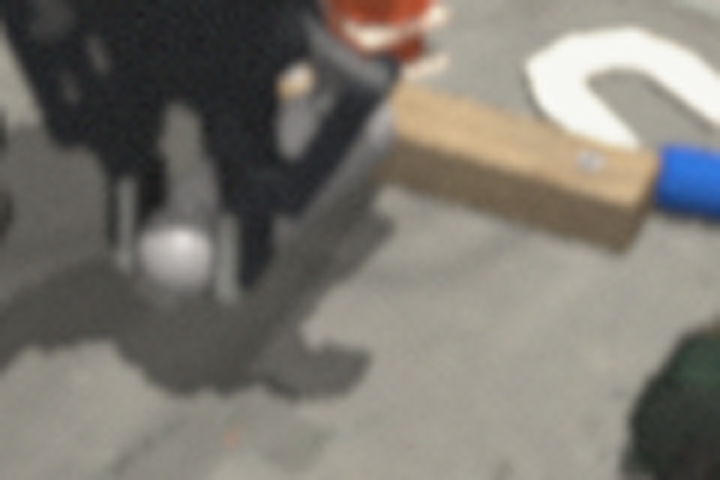

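```bash
cat >> h.py <<'E'
def axis(im,f,F,R,rows,l,r,show=None):
    """l,r: (x at rows[0], x at rows[1]) guess lines of the silhouette"""
    g=cv2.GaussianBlur(cv2.cvtColor(im,cv2.COLOR_BGR2GRAY),(3,3),0).astype(float); gx=np.abs(cv2.Sobel(g,cv2.CV_64F,1,0)); P=[]
    for e in (l,r):
        pts=[]
        for y in range(rows[0],rows[1]):
            x=e[0]+(e[1]-e[0])*(y-rows[0])/(rows[1]-rows[0]); a=int(round(x))-4; w=gx[y,a:a+9]; k=int(np.argmax(w))
            if w[k]<15: continue
            pts.append((a+np.average(np.arange(max(k-1,0),min(k+2,9)),weights=w[max(k-1,0):k+2]),y))
        pts=np.array(pts,np.float32)
        for _ in range(3):
            c=np.polyfit(pts[:,1],pts[:,0],1); res=np.abs(np.polyval(c,pts[:,1])-pts[:,0]); pts=pts[res<max(.6,2*np.median(res))]
        print("edge n",len(pts),"rms",res.mean().round(2),np.polyval(c,rows).round(1)); P.append(c)
        if show is not None:
            cv2.line(show,(int(np.polyval(c,rows[0])),rows[0]),(int(np.polyval(c,rows[1])),rows[1]),(0,0,255),1)
    d=lambda x,y:np.array([(x-f["cx"])/F,(y-f["cy"])/F,1.])
    n=[np.cross(d(np.polyval(c,rows[0]),rows[0]),d(np.polyval(c,rows[1]),rows[1])) for c in P]
    a=np.cross(n[0],n[1]); a=R@np.array(f["hand_eye"])[:3,:3]@a; a/=np.linalg.norm(a); a*=np.sign(-a[0]) 
    print("axis foot->knob",a.round(3),"elev deg",np.degrees(np.arcsin(a[2])).round(2),"yaw",np.degrees(np.arctan2(-a[1],-a[0])).round(2))
    # distance check: half angle between planes
    n=[v/np.linalg.norm(v) for v in n]; print("cam-axis dist mm",20/np.sin(np.arccos(abs(n[0]@n[1]))/2))
E
python3 -c "
from h import *
s,p,R=st(); 
im=cv2.imread('pics/w6.png'); f,i2,F=cam('wrist')
print('w6 (should be 0)'); axis(im,f,F,R,(20,170),(223,231),(338,329))
im=i2.copy(); axis(i2,f,F,R,(20,220),(234,236),(327,324),im); cv2.imwrite('pics/w9.png',im)
print(won(f,F,(279,304),.0627,p,R),p)
"
```

```text
w6 (should be 0)
edge n 137 rms 1.41 [222.4 229.2]
edge n 116 rms 0.18 [337.3 328.4]
axis foot->knob [-0.99  -0.137 -0.034] elev deg -1.93 yaw 7.9
cam-axis dist mm 133.26827897297338
edge n 142 rms 0.29 [230.8 233.9]
edge n 97 rms 0.56 [326.9 320. ]
axis foot->knob [-0.983 -0.132  0.128] elev deg 7.35 yaw 7.66
cam-axis dist mm 152.21256209005122
[ 0.52046836 -0.07377438  0.0627    ] [ 0.52497532 -0.07267105  0.04994634]
```

View pics/w9.png

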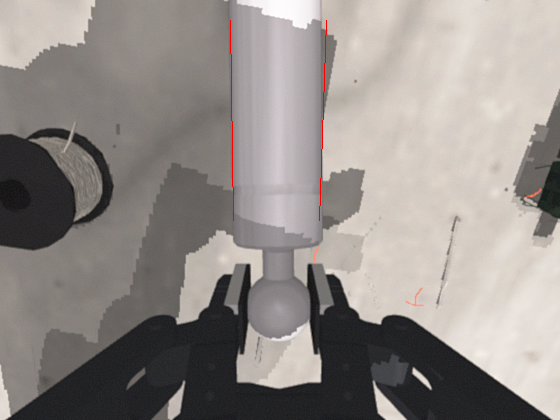

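```bash

python3 -c "
from h import *
f,im,F=cam('wrist'); cv2.imwrite('pics/w10raw.png',im)
a=np.hstack([im[0:250,222:247],im[0:250,310:335]]); cv2.imwrite('pics/w10.png',cv2.resize(a,None,fx=14,fy=2.4,interpolation=cv2.INTER_NEAREST))
plan()
"
```

```text
t 5.95 s,dz mm [ 8.5 42.6] theta 18.0 dev into mm 3.79 lat 0.5 F [-0.5 -0.3 -2.8] Fnormal 0.2 w 0.0269 yaw 8.3 tz [-0.004 -0.002 -1.   ]
 theta 21.0 row [-0.02  0.01 -0.18] xyz [ 0.5241 -0.0731  0.057 ]
 theta 24.0 row [ 0.06  0.   -0.16] xyz [ 0.5263 -0.0728  0.0635]
 theta 27.0 row [ 0.06  0.   -0.16] xyz [ 0.5288 -0.0724  0.0698]
```

View pics/w10.png

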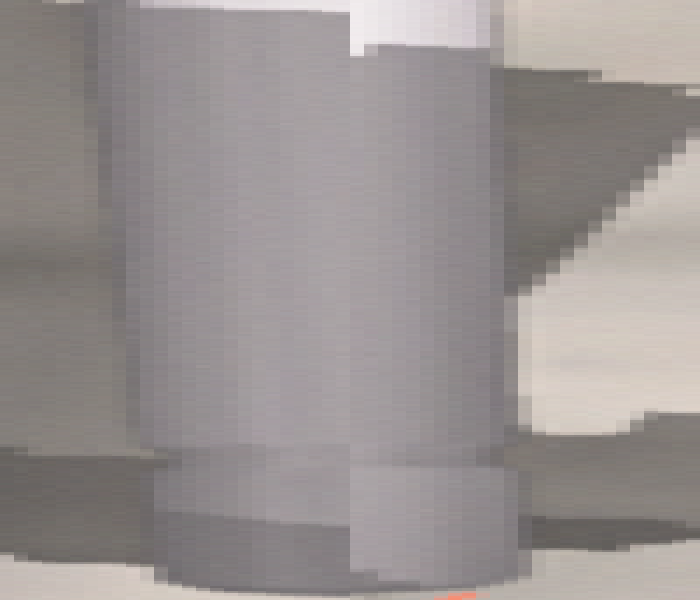

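View pics/w10raw.png

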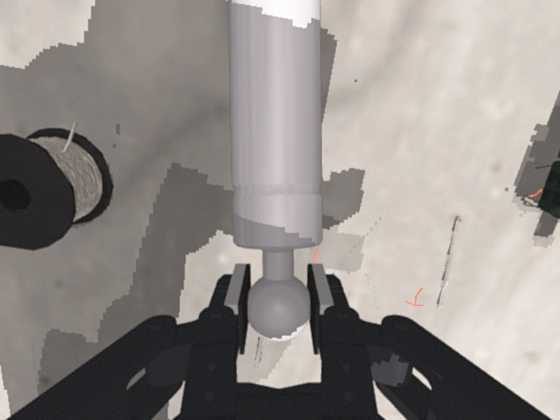

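```bash

python3 -c "
from h import *
s,p,R=st(); f,i2,F=cam('wrist')
im=cv2.imread('pics/w10raw.png')
print('w10');axis(im,f,F,R,(2,180),(228,231.8),(320.6,322))
print('w8');axis(cv2.imread('pics/w8.png'),f,F,R,(5,180),(233,235),(327,324))
print('now');axis(i2,f,F,R,(2,180),(228,231.8),(320.6,322))
cv2.imwrite('pics/w11.png',i2)
plan()
"
```

```text
w10
edge n 132 rms 0.27 [230.  232.9]
edge n 137 rms 0.22 [318.2 322.1]
axis foot->knob [-0.931 -0.154  0.331] elev deg 19.35 yaw 9.4
cam-axis dist mm 149.65225411428244
w8
edge n 120 rms 0.05 [235.  235.2]
edge n 113 rms 0.24 [326.  325.2]
axis foot->knob [-0.946 -0.135  0.294] elev deg 17.08 yaw 8.13
cam-axis dist mm 148.98094939765255
now
edge n 137 rms 0.27 [229.7 232.6]
edge n 123 rms 0.2 [317.9 322. ]
axis foot->knob [-0.929 -0.154  0.336] elev deg 19.65 yaw 9.43
cam-axis dist mm 149.3478525427855
t 6.0 s,dz mm [ 8.4 42.5] theta 18.0 dev into mm 3.76 lat 0.5 F [-0.8 -1.  -2.9] Fnormal -0.1 w 0.0267 yaw 8.3 tz [-0.004 -0.002 -1.   ]
 theta 21.0 row [-0.02  0.01 -0.19] xyz [ 0.5241 -0.0731  0.057 ]
 theta 24.0 row [ 0.06  0.   -0.16] xyz [ 0.5263 -0.0728  0.0635]
 theta 27.0 row [ 0.06  0.   -0.16] xyz [ 0.5288 -0.0724  0.0698]
```

View pics/w11.png

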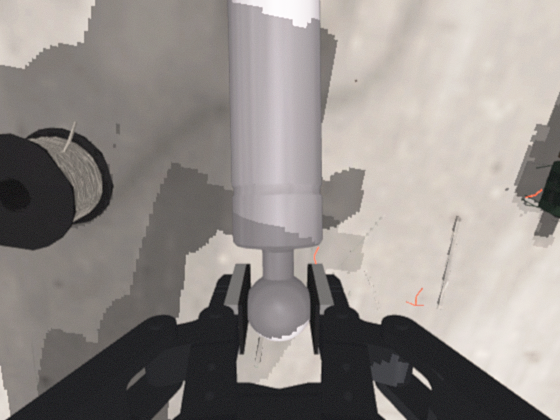

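```bash
sed -i 's/T0=np.array(\[.5165,-.0742,.007\])/T0=np.array([.5165,-.0742,.007])+.0035*N/' h.py
python3 -m inch '[{"translation":[0.07,0.01,-0.17],"twist":0,"fingers":255},{"translation":[0.07,0,-0.16],"twist":0,"fingers":255}]' 
python3 -c "
from h import *
plan(bias=.002)"
```

```text
time_s: 6.2
eef_pos: [0.5301, -0.0719, 0.0626]
tool_rot: [0.001, 0.997, 0.072, -0.003]
force: [-0.4, -0.4, -3.0]
width: 0.0271
t 6.2 s,dz mm [10.3 55.6] theta 23.7 dev into mm 1.63 lat 0.3 F [-0.4 -0.4 -3. ] Fnormal 0.6 w 0.0271 yaw 8.3 tz [-0.006 -0.002 -1.   ]
 theta 26.7 row [ 0.07  0.01 -0.16] xyz [ 0.5329 -0.0718  0.0688]
 theta 29.7 row [ 0.07  0.   -0.15] xyz [ 0.5356 -0.0714  0.0749]
 theta 32.7 row [ 0.07  0.   -0.15] xyz [ 0.5385 -0.071   0.0807]
```

```bash

python3 -m inch '[{"translation":[0.08,0,0],"twist":0,"fingers":255}]' 
python3 -c "
from h import *
plan(bias=.002)
s,p,R=st(); f,i2,F=cam('wrist')
print('now');axis(i2,f,F,R,(2,160),(232,234),(320.6,322))
cv2.imwrite('pics/w12.png',i2)
f,im,F=cam('top'); cv2.imwrite('pics/t12.png',cv2.resize(im[140:240,260:370],None,fx=6,fy=6,interpolation=cv2.INTER_CUBIC))
plan()"
```

```text
time_s: 6.3
eef_pos: [0.5313, -0.0717, 0.0632]
tool_rot: [0.001, 0.997, 0.072, -0.006]
force: [-28.5, -4.3, 7.1]
width: 0.0271
t 6.3 s,dz mm [11.5 56.2] theta 24.1 dev into mm 2.55 lat 0.4 F [-28.5  -4.3   7.1] Fnormal -29.5 w 0.0271 yaw 8.2 tz [-0.011 -0.002 -1.   ]
 theta 27.1 row [ 0.05  0.01 -0.16] xyz [ 0.5333 -0.0718  0.0696]
 theta 30.1 row [ 0.07  0.   -0.15] xyz [ 0.536  -0.0714  0.0757]
 theta 33.1 row [ 0.07  0.   -0.15] xyz [ 0.5389 -0.071   0.0815]
now
edge n 138 rms 0.37 [235.8 235.5]
edge n 102 rms 0.21 [317.  320.2]
axis foot->knob [-0.906 -0.141  0.4  ] elev deg 23.6 yaw 8.83
cam-axis dist mm 154.93054517535018
t 6.4 s,dz mm [11.1 55.7] theta 23.8 dev into mm 2.34 lat 0.4 F [-17.6  -1.7   3.3] Fnormal -17.8 w 0.0269 yaw 8.2 tz [-0.012 -0.002 -1.   ]
 theta 26.8 row [ 0.03  0.01 -0.17] xyz [ 0.5321 -0.072   0.0694]
 theta 29.8 row [ 0.07  0.   -0.15] xyz [ 0.5348 -0.0716  0.0755]
 theta 32.8 row [ 0.07  0.   -0.15] xyz [ 0.5377 -0.0711  0.0814]
```

View pics/w12.png

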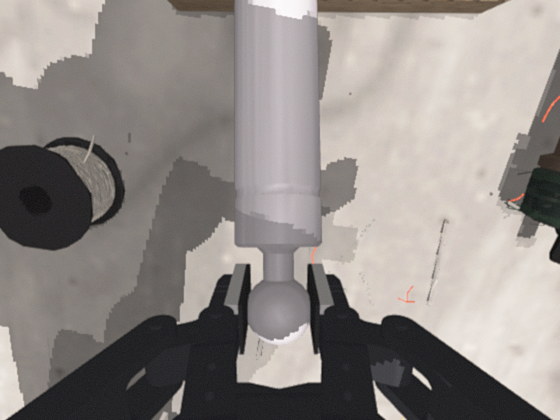

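View pics/t12.png

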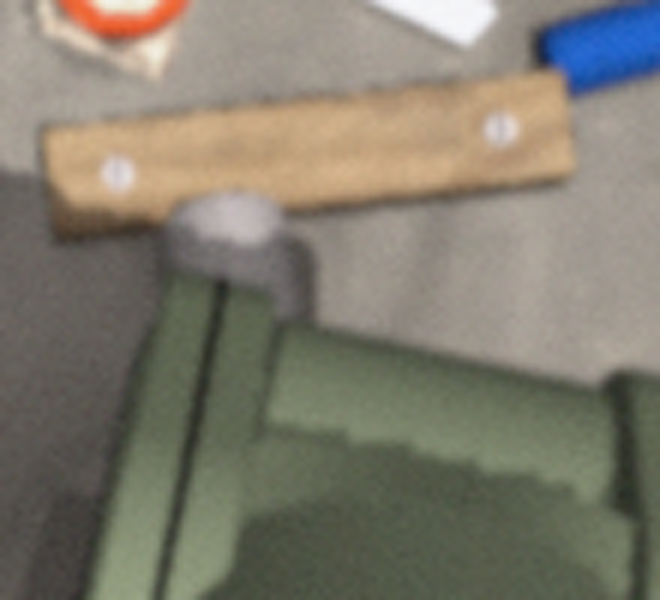

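```bash
sed -i 's/+.0035\*N/+.0055*N/' h.py
python3 -m inch '[{"translation":[0.04,0,-0.16],"twist":0,"fingers":255},{"translation":[0.06,0,-0.15],"twist":0,"fingers":255}]' 
python3 -c "
from h import *
plan(bias=.0005)"
```

```text
time_s: 6.6
eef_pos: [0.5349, -0.071, 0.0756]
tool_rot: [0.001, 0.997, 0.072, -0.007]
force: [0.4, -0.4, -2.9]
width: 0.0271
t 6.6 s,dz mm [13.2 68.6] theta 29.5 dev into mm -0.66 lat 0.5 F [ 0.4 -0.4 -2.9] Fnormal 1.6 w 0.0271 yaw 8.2 tz [-0.013 -0.002 -1.   ]
 theta 32.5 row [ 0.1   0.01 -0.14] xyz [ 0.5389 -0.071   0.081 ]
 theta 35.5 row [ 0.08  0.   -0.14] xyz [ 0.542  -0.0705  0.0867]
 theta 38.5 row [ 0.08  0.   -0.14] xyz [ 0.5452 -0.0701  0.092 ]
```

```bash

python3 -m inch '[{"translation":[0.11,0,-0.13],"twist":0,"fingers":255},{"translation":[0.09,0,-0.13],"twist":0,"fingers":255}]' 
python3 -c "
from h import *
plan(bias=.0005)"
```

```text
time_s: 6.8
eef_pos: [0.5439, -0.0698, 0.0873]
tool_rot: [0.001, 0.997, 0.072, -0.006]
force: [-0.1, -0.8, -2.7]
width: 0.0265
t 6.8 s,dz mm [22.3 80.3] theta 36.3 dev into mm 1.88 lat 0.4 F [-0.1 -0.8 -2.7] Fnormal 1.2 w 0.0265 yaw 8.2 tz [-0.012 -0.002 -1.   ]
 theta 39.3 row [ 0.05  0.01 -0.15] xyz [ 0.5461 -0.0699  0.0934]
 theta 42.3 row [ 0.08  0.   -0.13] xyz [ 0.5494 -0.0695  0.0984]
 theta 45.3 row [ 0.08  0.   -0.12] xyz [ 0.5527 -0.069   0.1031]
```

```bash

python3 -m inch '[{"translation":[0.08,0,0],"twist":0,"fingers":255}]' 
python3 -c "
from h import *
plan(bias=.0005)
s,p,R=st(); f,i2,F=cam('wrist')
cv2.imwrite('pics/w13.png',i2)
"
```

```text
time_s: 6.9
eef_pos: [0.5458, -0.0696, 0.0881]
tool_rot: [0.001, 0.997, 0.072, -0.008]
force: [-28.5, -3.7, 15.3]
width: 0.0268
t 6.9 s,dz mm [24.1 81.1] theta 37.0 dev into mm 3.09 lat 0.4 F [-28.5  -3.7  15.3] Fnormal -32.5 w 0.0268 yaw 8.2 tz [-0.016 -0.002 -1.   ]
 theta 40.0 row [ 0.02  0.01 -0.16] xyz [ 0.5468 -0.0698  0.0946]
 theta 43.0 row [ 0.08  0.   -0.12] xyz [ 0.5501 -0.0694  0.0995]
 theta 46.0 row [ 0.08  0.   -0.12] xyz [ 0.5535 -0.0689  0.1042]
```

View pics/w13.png

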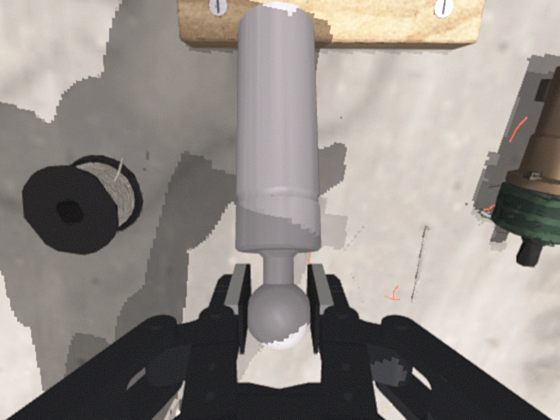

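```bash

python3 -c "
from h import *
s,p,R=st(); f,i2,F=cam('wrist')
axis(i2,f,F,R,(20,180),(241,237),(315,318),i2); cv2.imwrite('pics/w14.png',i2)
im=i2
for z in (.026,0.02,.0): print('edge row46',z,won(f,F,(278,44),z,p,R), won(f,F,(278,50),z,p,R))
for z in (.026,.032,.04,.05): print('rim row5',z,won(f,F,(278,5),z,p,R))
print('ball',won(f,F,(279,315),p[2]+.013,p,R),p)
plan()"
```

```text
edge n 109 rms 0.22 [240.2 236.9]
edge n 96 rms 0.26 [315.5 317.2]
axis foot->knob [-0.888 -0.124  0.442] elev deg 26.22 yaw 7.95
cam-axis dist mm 162.90048762553337
edge row46 0.026 [ 0.65497471 -0.05377858  0.026     ] [ 0.65204716 -0.05420089  0.026     ]
edge row46 0.02 [ 0.65584659 -0.05364557  0.02      ] [ 0.65283195 -0.05408044  0.02      ]
edge row46 0.0 [ 6.58752862e-01 -5.32022036e-02  2.77555756e-17] [ 6.55447899e-01 -5.36789567e-02 -2.77555756e-17]
rim row5 0.026 [ 0.67327544 -0.05113863  0.026     ]
rim row5 0.032 [ 0.67185911 -0.05135018  0.032     ]
rim row5 0.04 [ 0.66997068 -0.05163224  0.04      ]
rim row5 0.05 [ 0.66761013 -0.05198483  0.05      ]
ball [ 0.53550065 -0.07155921  0.10077551] [ 0.54540627 -0.06964011  0.08777551]
t 7.0 s,dz mm [23.6 80.6] theta 36.7 dev into mm 2.89 lat 0.4 F [-18.2  -3.3   8.7] Fnormal -20.4 w 0.0265 yaw 8.2 tz [-0.017 -0.002 -1.   ]
 theta 39.7 row [ 0.04  0.01 -0.16] xyz [ 0.5469 -0.0698  0.0938]
 theta 42.7 row [ 0.08 -0.   -0.13] xyz [ 0.5502 -0.0693  0.0988]
 theta 45.7 row [ 0.08 -0.   -0.12] xyz [ 0.5535 -0.0689  0.1034]
```

View pics/w14.png

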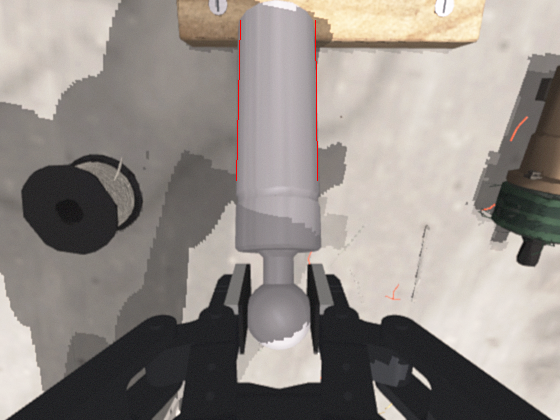

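```bash

python3 -c "
from h import *
ims=[cv2.imread('pics/%s.png'%n)[235:365,215:345] for n in ('w6','w12','w13')]
cv2.imwrite('pics/cmp.png',cv2.resize(np.hstack(ims),None,fx=2,fy=2,interpolation=cv2.INTER_CUBIC))"
```

```text
(no output)
```

View pics/cmp.png

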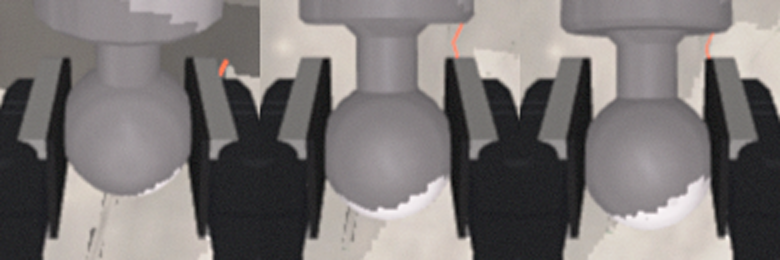

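```bash

python3 -m inch '[{"translation":[-0.1,0,0.05],"twist":0,"fingers":255},{"translation":[-0.05,0,0.05],"twist":0,"fingers":255},{"translation":[0,0,0],"twist":0,"fingers":255}]' 
cat >> h.py <<'E'
def wgeo(rim,ball,lines,rows,tag):
    pass
E
python3 -c "
from h import *
plan()
s,p,R=st(); f,i2,F=cam('wrist'); cv2.imwrite('pics/w15.png',i2)
axis(i2,f,F,R,(20,180),(241,237),(315,318))
plan()"
```

```text
time_s: 7.3
eef_pos: [0.5402, -0.0703, 0.0841]
tool_rot: [0.001, 0.997, 0.072, -0.008]
force: [-0.3, -0.9, -3.9]
width: 0.0269
t 7.3 s,dz mm [18.5 77.1] theta 34.0 dev into mm 0.2 lat 0.5 F [-0.3 -0.9 -3.9] Fnormal 1.5 w 0.0269 yaw 8.2 tz [-0.015 -0.002 -1.   ]
 theta 37.0 row [ 0.09  0.01 -0.13] xyz [ 0.544  -0.0702  0.0891]
 theta 40.0 row [ 0.08  0.   -0.13] xyz [ 0.5472 -0.0698  0.0943]
 theta 43.0 row [ 0.08  0.   -0.12] xyz [ 0.5505 -0.0693  0.0993]
edge n 116 rms 0.4 [239.6 237. ]
edge n 78 rms 0.44 [314.2 316.7]
axis foot->knob [-0.888 -0.129  0.442] elev deg 26.25 yaw 8.26
cam-axis dist mm 164.06011993959092
t 7.35 s,dz mm [18.6 77.2] theta 34.1 dev into mm 0.28 lat 0.5 F [-0.2 -0.5 -3.3] Fnormal 1.3 w 0.0271 yaw 8.2 tz [-0.015 -0.002 -1.   ]
 theta 37.1 row [ 0.09  0.01 -0.13] xyz [ 0.5441 -0.0702  0.0893]
 theta 40.1 row [ 0.08  0.   -0.13] xyz [ 0.5474 -0.0698  0.0945]
 theta 43.1 row [ 0.08  0.   -0.12] xyz [ 0.5507 -0.0693  0.0994]
```

View pics/w15.png

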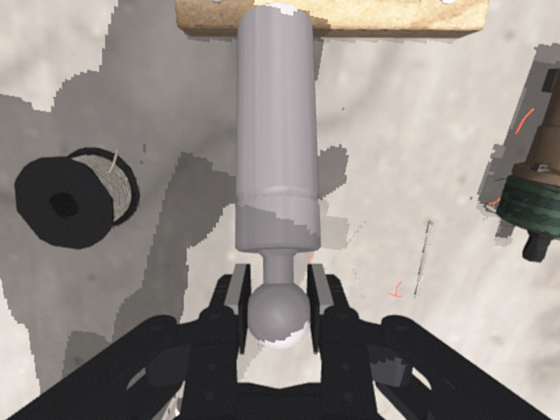

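```bash

python3 -m inch '[{"translation":[0,0,0],"twist":0,"fingers":195},{"translation":[0,0,0],"twist":0,"fingers":195}]' 
python3 -m inch '[{"translation":[0,0,0],"twist":0,"fingers":183},{"translation":[0,0,0],"twist":0,"fingers":183}]' 

```

```text
time_s: 7.55
eef_pos: [0.541, -0.0701, 0.0843]
tool_rot: [0.001, 0.997, 0.072, -0.007]
force: [0.4, -0.4, -2.8]
width: 0.0266
time_s: 7.75
eef_pos: [0.5413, -0.07, 0.0843]
tool_rot: [0.001, 0.997, 0.072, -0.007]
force: [0.6, 0.2, -3.0]
width: 0.0265
```

```bash

for c in 1; do python3 -m inch '[{"translation":[0,0,0],"twist":0,"fingers":179}]'; python3 -m inch '[{"translation":[0,0,0],"twist":0,"fingers":176}]'; done | grep -E "width|force"
python3 -c "
from h import *
s,p,R=st(); f,i2,F=cam('wrist'); cv2.imwrite('pics/w16.png',i2)
axis(i2,f,F,R,(20,180),(241,237),(315,318))
plan()"
```

```text
force: [-0.2, -0.1, -2.7]
width: 0.0269
force: [-0.3, -0.5, -2.7]
width: 0.0267
edge n 107 rms 0.28 [239.9 236.7]
edge n 80 rms 0.43 [314.3 316.6]
axis foot->knob [-0.883 -0.127  0.452] elev deg 26.84 yaw 8.15
cam-axis dist mm 163.14558368433185
t 8.0 s,dz mm [19.7 77.4] theta 34.4 dev into mm 1.09 lat 0.6 F [ 0.2 -0.1 -3.3] Fnormal 1.7 w 0.0265 yaw 8.3 tz [-0.014 -0.002 -1.   ]
 theta 37.4 row [ 0.07  0.01 -0.14] xyz [ 0.5444 -0.0702  0.0898]
 theta 40.4 row [ 0.08  0.   -0.13] xyz [ 0.5477 -0.0697  0.095 ]
 theta 43.4 row [ 0.08  0.   -0.12] xyz [ 0.551  -0.0692  0.0999]
```

View pics/w16.png

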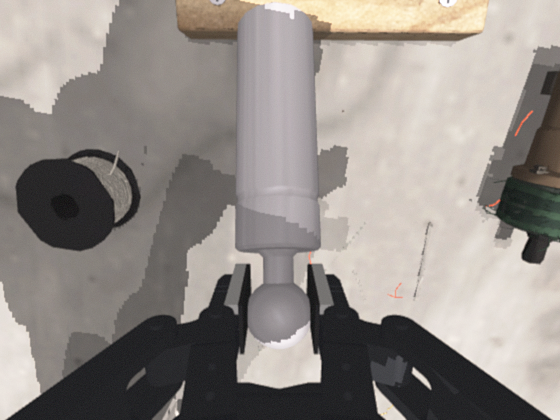

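```bash

(python3 -m inch '[{"translation":[0,0,0],"twist":0,"fingers":173}]'; python3 -m inch '[{"translation":[0,0,0],"twist":0,"fingers":170}]';python3 -m inch '[{"translation":[0,0,0],"twist":0,"fingers":168}]')| grep -E "width|force|eef"
python3 -c "
from h import *
s,p,R=st(); f,i2,F=cam('wrist'); cv2.imwrite('pics/w17.png',i2)
plan()"
```

```text
eef_pos: [0.5414, -0.07, 0.0844]
force: [-3.5, -1.2, -0.6]
width: 0.0277
eef_pos: [0.5412, -0.0701, 0.0845]
force: [-0.9, -0.3, -0.2]
width: 0.0284
eef_pos: [0.5412, -0.0702, 0.0846]
force: [-1.2, -0.2, 0.6]
width: 0.0291
t 8.35 s,dz mm [19.6 77.6] theta 34.5 dev into mm 0.91 lat 0.5 F [-0.7 -0.3 -0.2] Fnormal -0.5 w 0.0292 yaw 8.2 tz [-0.014 -0.002 -1.   ]
 theta 37.5 row [ 0.08  0.01 -0.14] xyz [ 0.5445 -0.0702  0.09  ]
 theta 40.5 row [ 0.08  0.   -0.13] xyz [ 0.5478 -0.0697  0.0952]
 theta 43.5 row [ 0.08  0.   -0.12] xyz [ 0.5511 -0.0692  0.1001]
```

View pics/w17.png

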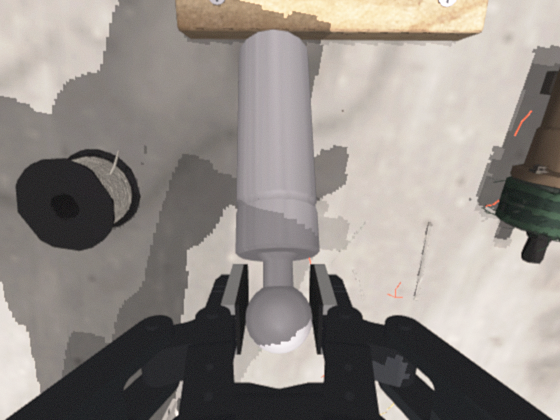

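```bash
cat >> h.py <<'E'
from scipy.optimize import least_squares
def wproj(f,F,X,p,R):
    H=np.linalg.inv(np.array(f["hand_eye"])); c=H[:3,:3]@(R.T@(X-p))+H[:3,3]; return np.array([f["cx"],f["cy"]])+F*c[:2]/c[2]
def solve(f,F,p,R,ballrow,rimrow,shrow,h0=None):
    """ball x,z in vertical plane thru tcp; theta. rows: ball centre, upper foot rim, upper shoulder rim (116 from foot)"""
    n=R[:,0].copy(); n[2]=0; n/=np.linalg.norm(n); Z=np.array([0,0,1.])
    def pts(v):
        b=p+n*v[0]; b[2]=v[1]; u=-n*np.cos(v[2])+Z*np.sin(v[2]); w=n*np.sin(v[2])+Z*np.cos(v[2]); ft=b-.144*u
        return b,ft,u,w
    def res(v):
        b,ft,u,w=pts(v); return [wproj(f,F,b,p,R)[1]-ballrow,wproj(f,F,ft+.02*w,p,R)[1]-rimrow,wproj(f,F,ft+.116*u+.02*w,p,R)[1]-shrow]
    r=least_squares(res,[-.003,p[2]+.013,.4]); b,ft,u,w=pts(r.x)
    print("ball tool dx mm",(r.x[0]*1e3).round(1),"ball above tcp",((r.x[1]-p[2])*1e3).round(1),"theta",np.degrees(r.x[2]).round(1),"res",np.abs(r.fun).max().round(2),"low rim z",(1e3*(ft-.02*w)[2]).round(1),"low rim",(ft-.02*w).round(4),"up rim",(ft+.02*w).round(4),"ball",b.round(4))
E
python3 -c "
from h import *
i2=cv2.imread('pics/w17.png'); cv2.imwrite('pics/w17z.png',cv2.resize(i2[0:360,215:345],None,fx=3,fy=1.65,interpolation=cv2.INTER_CUBIC))
i2=cv2.imread('pics/w17.png'); cv2.imwrite('pics/w17y.png',cv2.resize(i2[240:360,205:345],None,fx=5,fy=5,interpolation=cv2.INTER_CUBIC))
"
```

```text
(no output)
```

View pics/w17y.png

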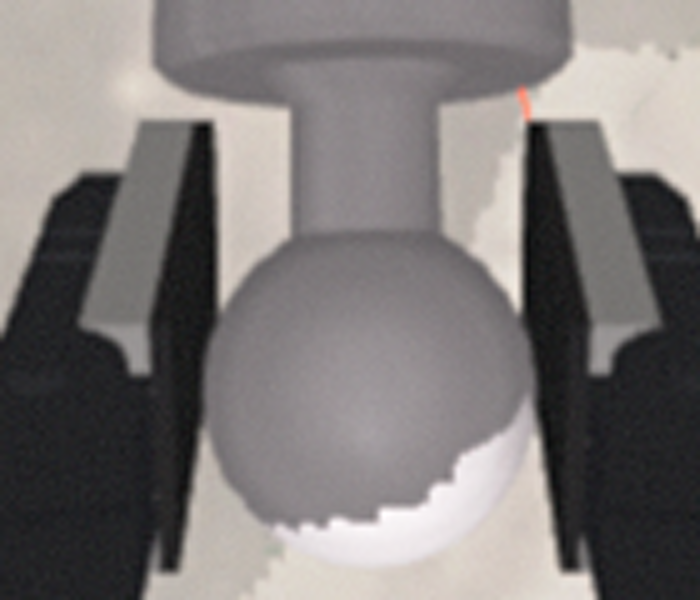

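View pics/w17z.png

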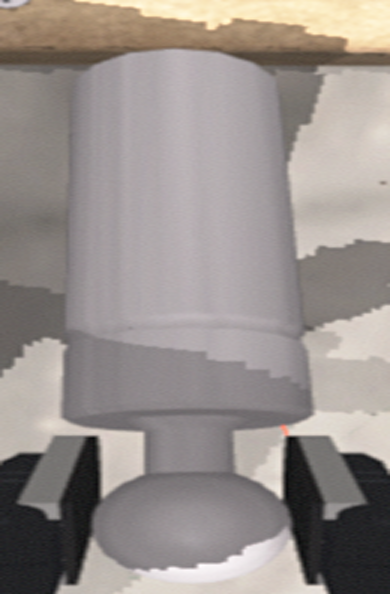

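```bash

python3 -m inch '[{"translation":[-0.12,0,0.2],"twist":0,"fingers":172},{"translation":[-0.12,0,0.2],"twist":0,"fingers":172},{"translation":[-0.09,0,0.22],"twist":0,"fingers":172}]' 
python3 -c "
from h import *
plan()
f,i2,F=cam('wrist'); cv2.imwrite('pics/w18.png',i2)
"
```

```text
time_s: 8.65
eef_pos: [0.5282, -0.0722, 0.0603]
tool_rot: [0.001, 0.997, 0.072, -0.006]
force: [-1.4, -0.4, 0.8]
width: 0.0283
t 8.65 s,dz mm [ 6.4 53.3] theta 22.2 dev into mm -1.28 lat 0.3 F [-1.4 -0.4  0.8] Fnormal -1.6 w 0.0283 yaw 8.3 tz [-0.011 -0.003 -1.   ]
 theta 25.2 row [ 0.11  0.01 -0.14] xyz [ 0.5327 -0.0719  0.066 ]
 theta 28.2 row [ 0.06  0.   -0.16] xyz [ 0.5353 -0.0715  0.0723]
 theta 31.2 row [ 0.07  0.   -0.15] xyz [ 0.5381 -0.0711  0.0783]
```

View pics/w18.png

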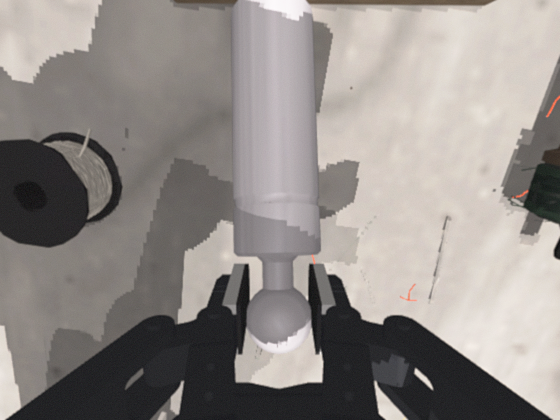

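```bash

python3 -m inch '[{"translation":[-0.08,0,0.22],"twist":0,"fingers":172},{"translation":[-0.06,0,0.22],"twist":0,"fingers":172},{"translation":[-0.05,0,0.22],"twist":0,"fingers":172},{"translation":[-0.03,0,0.2],"twist":0,"fingers":172},{"translation":[-0.02,0,0.15],"twist":0,"fingers":172}]' 
python3 -c "
from h import *
plan()
f,i2,F=cam('wrist'); cv2.imwrite('pics/w19.png',i2)
"
```

```text
time_s: 9.2
eef_pos: [0.5176, -0.0738, 0.0164]
tool_rot: [0.001, 0.997, 0.072, -0.006]
force: [-0.4, -0.4, -1.0]
width: 0.0278
t 9.2 s,dz mm [-4.3  9.4] theta 3.7 dev into mm -4.25 lat 0.3 F [-0.4 -0.4 -1. ] Fnormal -0.5 w 0.0278 yaw 8.2 tz [-0.012 -0.002 -1.   ]
 theta 6.7 row [ 0.14  0.01 -0.18] xyz [ 0.5232 -0.0732  0.0236]
 theta 9.7 row [ 0.02  0.   -0.18] xyz [ 0.5239 -0.0731  0.0309]
 theta 12.7 row [ 0.02  0.   -0.18] xyz [ 0.525 -0.073  0.038]
```

View pics/w19.png

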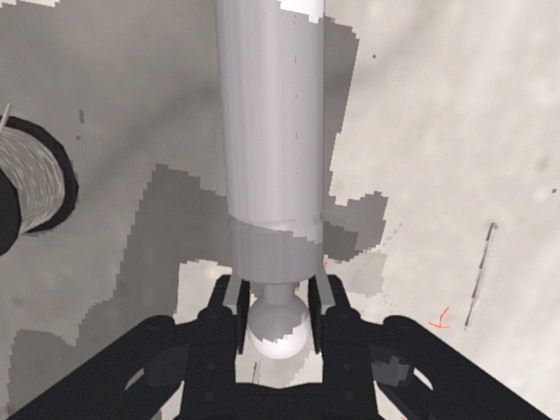

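```bash

python3 -m inch '[{"translation":[0,0,0.12],"twist":0,"fingers":172},{"translation":[0,0,0.08],"twist":0,"fingers":172}]' 
python3 -c "
from h import *
plan()
s,p,R=st()
f,i2,F=cam('wrist'); cv2.imwrite('pics/w20.png',i2)
print('ball', [ (r,won(f,F,(278,r),.02,p,R).round(4)) for r in (324,328,332)],p)
axis(i2,f,F,R,(20,180),(218,228),(324,322))
"
```

```text
time_s: 9.45
eef_pos: [0.5174, -0.0737, 0.0072]
tool_rot: [0.001, 0.997, 0.072, -0.006]
force: [-0.7, 0.6, -2.2]
width: 0.0276
t 9.45 s,dz mm [-4.5  0.2] theta 0.2 dev into mm -4.53 lat 0.3 F [-0.7  0.6 -2.2] Fnormal -0.7 w 0.0276 yaw 8.2 tz [-0.012 -0.002 -1.   ]
 theta 3.2 row [ 0.13  0.01 -0.2 ] xyz [ 0.5228 -0.0733  0.015 ]
 theta 6.2 row [ 0.    0.   -0.18] xyz [ 0.5231 -0.0732  0.0224]
 theta 9.2 row [ 0.01  0.   -0.18] xyz [ 0.5238 -0.0732  0.0297]
ball [(324, array([ 0.5025, -0.0759,  0.02  ])), (328, array([ 0.5003, -0.0762,  0.02  ])), (332, array([ 0.4981, -0.0765,  0.02  ]))] [ 0.51739938 -0.07373351  0.00721589]
edge n 135 rms 0.23 [214.3 225.7]
edge n 156 rms 0.16 [326.1 323. ]
axis foot->knob [-0.986 -0.165  0.016] elev deg 0.92 yaw 9.51
cam-axis dist mm 135.7696738328964
```

View pics/w20.png

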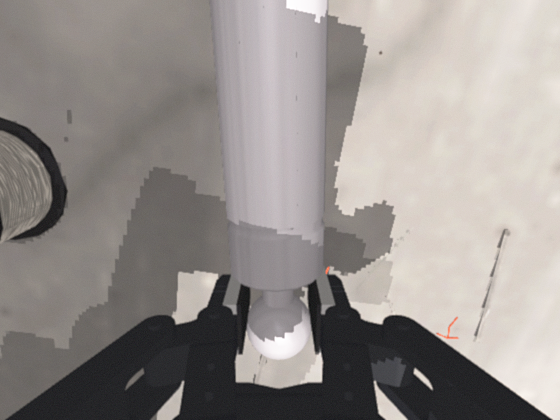

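```bash

python3 -m inch '[{"translation":[0,0,0],"twist":0,"fingers":120},{"translation":[0,0,0],"twist":0,"fingers":80},{"translation":[-0.2,0,0],"twist":-0.1,"fingers":80},{"translation":[-0.2,0,0.05],"twist":-0.1,"fingers":80},{"translation":[-0.02,0,0.05],"twist":0,"fingers":80}]' 
python3 -c "
from h import *
go(.5005,-.0762,.003,9)
s,p,R=st()
f,i2,F=cam('wrist'); cv2.imwrite('pics/w21.png',i2)
print('ball', [ (r,won(f,F,(278,r),.02,p,R).round(4)) for r in (290,295,300)],p)
"
```

```text
time_s: 10.0
eef_pos: [0.5001, -0.0765, 0.0039]
tool_rot: [0.001, 0.997, 0.082, -0.005]
force: [0.3, 0.0, -0.6]
width: 0.0589
t 10.0 tcp [ 0.5001 -0.0765  0.0039] yaw 9.36 toolz [-0.01  -0.003 -1.   ] F [ 0.3  0.  -0.6] w 0.0589 d [ 0.01 -0.01  0.02] ('twist', np.float64(0.07))
ball [(290, array([ 0.5047, -0.0757,  0.02  ])), (295, array([ 0.5023, -0.0761,  0.02  ])), (300, array([ 0.4998, -0.0765,  0.02  ]))] [ 0.500127   -0.07646577  0.00388432]
```

View pics/w21.png

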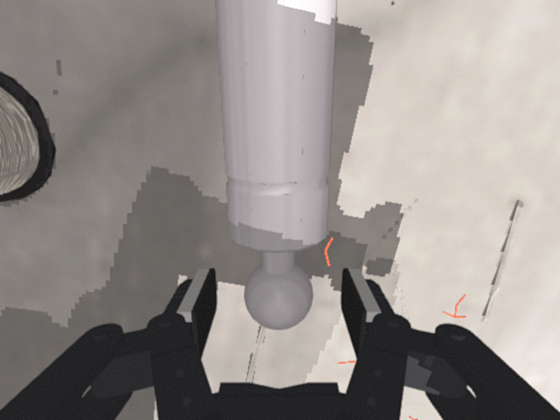

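```bash

python3 -m inch '[{"translation":[0,0,0.04],"twist":0,"fingers":174},{"translation":[0,0,0],"twist":0,"fingers":174},{"translation":[0,0,0],"twist":0,"fingers":174},{"translation":[0,0,0],"twist":0,"fingers":174}]' 
python3 -m inch '[{"translation":[0.08,0,0],"twist":0,"fingers":174},{"translation":[0.06,0,0],"twist":0,"fingers":174}]' 

```

```text
time_s: 10.45
eef_pos: [0.5005, -0.0764, 0.0019]
tool_rot: [0.001, 0.997, 0.081, -0.005]
force: [-1.3, -0.7, 3.8]
width: 0.028
time_s: 10.65
eef_pos: [0.5055, -0.0756, 0.0019]
tool_rot: [0.001, 0.997, 0.081, -0.006]
force: [-4.3, -1.3, 5.2]
width: 0.0279
```

```bash

python3 -m inch '[{"translation":[0.05,0,-0.01],"twist":0,"fingers":174}]' | grep -E "eef|force"
python3 -m inch '[{"translation":[0.05,0,-0.01],"twist":0,"fingers":174}]' | grep -E "eef|force"
python3 -c "
from h import *
s,p,R=st()
f,i2,F=cam('top'); cv2.imwrite('pics/t22.png',cv2.resize(i2[140:240,260:370],None,fx=6,fy=6,interpolation=cv2.INTER_CUBIC))"
```

```text
eef_pos: [0.5077, -0.0752, 0.0022]
force: [-0.5, -0.4, -2.2]
eef_pos: [0.5101, -0.0748, 0.0025]
force: [-1.3, -0.1, -1.5]
```

View pics/t22.png

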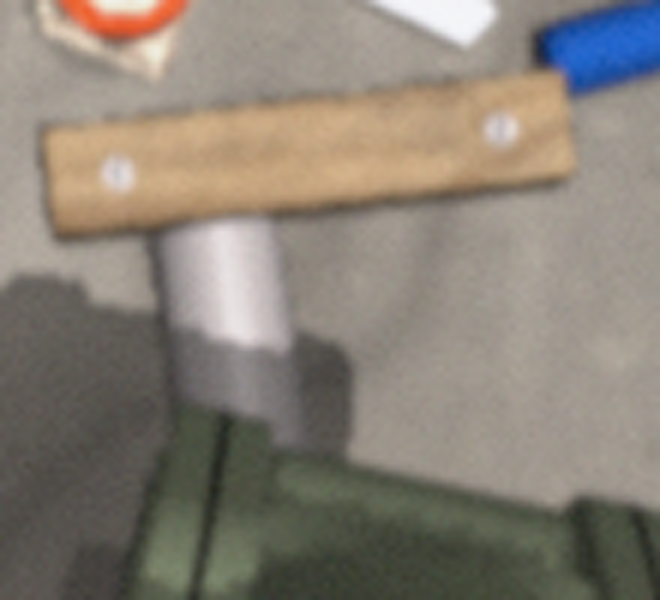

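Foot edge (≈220, 220 in the zoom) has all but reached the batten edge (row ≈222). Creep on until the force rises.

```bash

python3 -m inch '[{"translation":[0.05,0,0],"twist":0,"fingers":174}]' | grep -E "eef|force"
python3 -m inch '[{"translation":[0.03,0,0],"twist":0,"fingers":174}]' | grep -E "eef|force"
```

```text
eef_pos: [0.5123, -0.0743, 0.0025]
force: [-13.4, -0.4, 0.5]
eef_pos: [0.5123, -0.0741, 0.0021]
force: [-11.4, -1.5, -0.8]
```

```bash

python3 -c "
from h import *
plan()
s,p,R=st()
f,i2,F=cam('wrist'); cv2.imwrite('pics/w23.png',i2)"
```

```text
t 11.1 s,dz mm [-9.6 -4.9] theta 0.0 dev into mm -9.82 lat 0.7 F [-11.4  -1.5  -0.8] Fnormal -11.5 w 0.0283 yaw 9.3 tz [-0.015 -0.002 -1.   ]
 theta 3.0 row [ 0.26  0.02 -0.31] xyz [ 0.5228 -0.0733  0.0145]
 theta 6.0 row [ 0.    0.   -0.18] xyz [ 0.5231 -0.0733  0.0219]
 theta 9.0 row [ 0.01  0.   -0.18] xyz [ 0.5237 -0.0732  0.0292]
```

```bash
sed -i 's/T0=np.array.*$/T0=np.array([.512,-.0741,.0023])/' h.py
python3 -m inch '[{"translation":[0,0,-0.08],"twist":0,"fingers":171},{"translation":[0,0,-0.15],"twist":0,"fingers":171},{"translation":[0.01,0,-0.16],"twist":0,"fingers":171}]' | grep -E "width|force"
python3 -c "
from h import *
plan(bias=0)
s,p,R=st()
f,i2,F=cam('wrist'); cv2.imwrite('pics/w24.png',i2);axis(i2,f,F,R,(20,180),(228,231),(333,327),i2);plan(bias=0)"
```

```text
force: [-2.1, 0.0, -1.8]
width: 0.0279
t 11.45 s,dz mm [ 0.7 15.5] theta 6.3 dev into mm 0.47 lat 0.1 F [-2.1  0.  -1.8] Fnormal -1.9 w 0.0279 yaw 9.3 tz [-0.017 -0.002 -1.   ]
 theta 9.3 row [ 0.    0.   -0.19] xyz [ 0.5129 -0.074   0.0253]
 theta 12.3 row [ 0.02  0.   -0.18] xyz [ 0.5139 -0.0738  0.0325]
 theta 15.3 row [ 0.03  0.   -0.18] xyz [ 0.5152 -0.0736  0.0396]
edge n 107 rms 0.3 [224.2 229.2]
edge n 111 rms 0.14 [331.4 327. ]
axis foot->knob [-0.978 -0.162  0.128] elev deg 7.38 yaw 9.43
cam-axis dist mm 137.30669465904882
t 11.5 s,dz mm [ 1.  16.5] theta 6.6 dev into mm 0.71 lat 0.1 F [-4.3 -1.  -0.4] Fnormal -4.4 w 0.0282 yaw 9.3 tz [-0.016 -0.002 -1.   ]
 theta 9.6 row [-0.    0.   -0.18] xyz [ 0.5129 -0.074   0.026 ]
 theta 12.6 row [ 0.02  0.   -0.18] xyz [ 0.514  -0.0738  0.0332]
 theta 15.6 row [ 0.03  0.   -0.18] xyz [ 0.5154 -0.0736  0.0403]
```

View pics/w24.png

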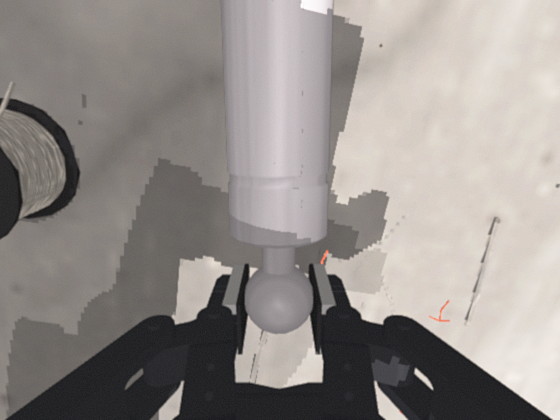

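```bash

python3 -m inch '[{"translation":[0,0,-0.17],"twist":0,"fingers":171},{"translation":[0.02,0,-0.17],"twist":0,"fingers":171},{"translation":[0.03,0,-0.16],"twist":0,"fingers":171}]' | grep -E "width|force"
python3 -c "
from h import *
plan(bias=0)
s,p,R=st()
f,i2,F=cam('wrist'); cv2.imwrite('pics/w25.png',i2);axis(i2,f,F,R,(5,170),(228,231),(328,325),i2);plan(bias=0)"
```

```text
force: [0.6, -0.7, -2.7]
width: 0.0286
t 11.8 s,dz mm [ 4.1 38.2] theta 15.8 dev into mm 0.65 lat 0.1 F [ 0.6 -0.7 -2.7] Fnormal 1.0 w 0.0286 yaw 9.3 tz [-0.014 -0.002 -1.   ]
 theta 18.8 row [ 0.03  0.   -0.18] xyz [ 0.5172 -0.0733  0.0476]
 theta 21.8 row [ 0.05  0.   -0.17] xyz [ 0.5193 -0.0731  0.0543]
 theta 24.8 row [ 0.06  0.   -0.16] xyz [ 0.5216 -0.0727  0.0609]
edge n 135 rms 0.21 [230.9 231.8]
edge n 133 rms 0.27 [323.8 325.2]
axis foot->knob [-0.93 -0.16  0.33] elev deg 19.26 yaw 9.78
cam-axis dist mm 143.398254070746
t 11.85 s,dz mm [ 4.6 39.1] theta 16.2 dev into mm 0.86 lat 0.1 F [-2.5  0.7  0.6] Fnormal -2.4 w 0.0285 yaw 9.3 tz [-0.013 -0.002 -1.   ]
 theta 19.2 row [ 0.02  0.   -0.18] xyz [ 0.5175 -0.0733  0.0485]
 theta 22.2 row [ 0.05  0.   -0.17] xyz [ 0.5195 -0.073   0.0552]
 theta 25.2 row [ 0.06  0.   -0.16] xyz [ 0.5219 -0.0727  0.0617]
```

View pics/w25.png

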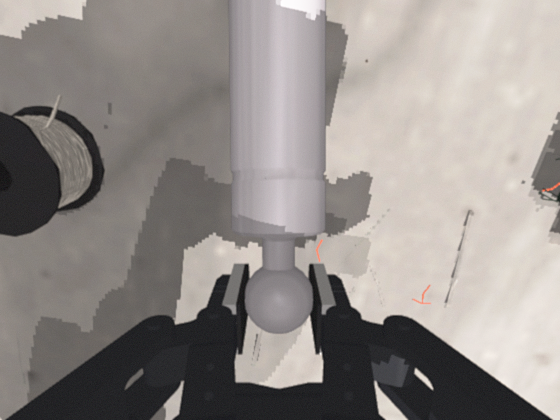

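```bash

python3 -m inch '[{"translation":[0.02,0,-0.16],"twist":0,"fingers":170},{"translation":[0.04,0,-0.15],"twist":0,"fingers":170},{"translation":[0.05,0,-0.15],"twist":0,"fingers":170}]' | grep -E "width|force"
python3 -c "
from h import *
plan(bias=0)
s,p,R=st()
f,i2,F=cam('wrist'); cv2.imwrite('pics/w26.png',i2);axis(i2,f,F,R,(5,170),(234,233),(322,325),i2);plan(bias=0)"
```

```text
force: [0.6, -0.4, -1.7]
width: 0.0286
t 12.15 s,dz mm [ 9.7 58.8] theta 24.9 dev into mm -0.01 lat 0.2 F [ 0.6 -0.4 -1.7] Fnormal 1.1 w 0.0286 yaw 9.3 tz [-0.013 -0.002 -1.   ]
 theta 27.9 row [ 0.06  0.01 -0.16] xyz [ 0.5242 -0.0723  0.0674]
 theta 30.9 row [ 0.07  0.   -0.15] xyz [ 0.527  -0.0719  0.0734]
 theta 33.9 row [ 0.07  0.   -0.15] xyz [ 0.53   -0.0715  0.0792]
edge n 127 rms 0.27 [237.4 235.3]
edge n 85 rms 0.15 [318.5 322.5]
axis foot->knob [-0.882 -0.151  0.447] elev deg 26.52 yaw 9.69
cam-axis dist mm 149.23080068146214
t 12.2 s,dz mm [10.3 59.7] theta 25.4 dev into mm 0.23 lat 0.1 F [-0.4 -0.5  1.1] Fnormal -0.8 w 0.0286 yaw 9.3 tz [-0.012 -0.002 -1.   ]
 theta 28.4 row [ 0.06  0.   -0.16] xyz [ 0.5247 -0.0723  0.0684]
 theta 31.4 row [ 0.07  0.   -0.15] xyz [ 0.5275 -0.0719  0.0744]
 theta 34.4 row [ 0.07  0.   -0.14] xyz [ 0.5305 -0.0714  0.0802]
```

View pics/w26.png

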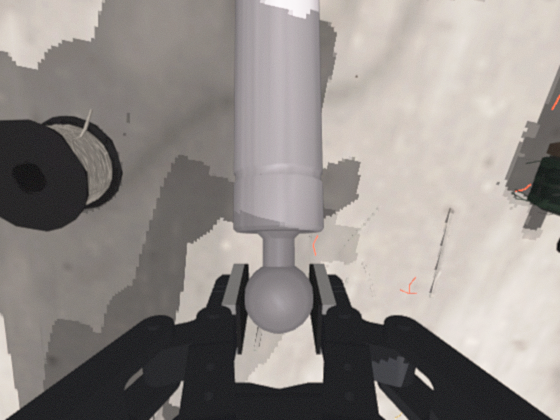

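```bash

python3 -m inch '[{"translation":[0.06,0,-0.14],"twist":0,"fingers":170},{"translation":[0.07,0,-0.13],"twist":0,"fingers":170},{"translation":[0.07,0,-0.13],"twist":0,"fingers":170}]' | grep -E "width|force"
python3 -c "
from h import *
plan(bias=0)
s,p,R=st()
f,i2,F=cam('wrist'); cv2.imwrite('pics/w27.png',i2);axis(i2,f,F,R,(35,165),(240,236),(317,321),i2);plan(bias=0)"
```

```text
force: [-1.0, -1.0, -2.1]
width: 0.0288
t 12.5 s,dz mm [18.7 76.6] theta 33.9 dev into mm 0.69 lat 0.3 F [-1.  -1.  -2.1] Fnormal 0.0 w 0.0288 yaw 9.3 tz [-0.013 -0.002 -1.   ]
 theta 36.9 row [ 0.06  0.01 -0.15] xyz [ 0.5331 -0.0711  0.0848]
 theta 39.9 row [ 0.08  0.   -0.13] xyz [ 0.5364 -0.0706  0.09  ]
 theta 42.9 row [ 0.08  0.   -0.13] xyz [ 0.5397 -0.0701  0.095 ]
edge n 108 rms 0.24 [242.2 237.7]
edge n 67 rms 0.15 [315.  319.4]
axis foot->knob [-0.823 -0.135  0.552] elev deg 33.53 yaw 9.34
cam-axis dist mm 151.98517846499016
t 12.55 s,dz mm [19.4 77.3] theta 34.3 dev into mm 0.88 lat 0.3 F [-2.1  0.3  0.5] Fnormal -2.0 w 0.0284 yaw 9.3 tz [-0.012 -0.002 -1.   ]
 theta 37.3 row [ 0.06  0.01 -0.15] xyz [ 0.5335 -0.071   0.0855]
 theta 40.3 row [ 0.08  0.   -0.13] xyz [ 0.5368 -0.0705  0.0907]
 theta 43.3 row [ 0.08  0.   -0.12] xyz [ 0.5401 -0.07    0.0956]
```

View pics/w27.png

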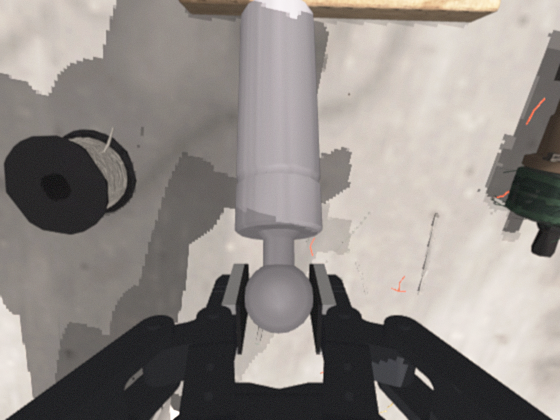

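```bash

cat >> h.py <<'E'
def chk(f,F,p,R,rimrow,edgerow,ballz):
    e=won(f,F,(278,edgerow),.026,p,R)
    print("edge",e.round(4), "tcp",p.round(4))
    n=R[:,0].copy(); n[2]=0; n/=np.linalg.norm(n); Z=np.array([0,0,1.]); b=p+n*.0015; b[2]=ballz
    for th in range(20,86,3):
        t=np.radians(th); u=-n*np.cos(t)+Z*np.sin(t); w=n*np.sin(t)+Z*np.cos(t); ft=b-.144*u
        r=wproj(f,F,ft+.02*w,p,R)[1]
        if abs(r-rimrow)<16: print(th,"rimrow",r.round(1),"low z",((ft-.02*w)[2]*1e3).round(1),"overhang mm",(((ft+.02*w)-e)@n*1e3).round(1))
E
python3 -c "
from h import *
s,p,R=st(); f,i2,F=cam('wrist')
chk(f,F,p,R,2,20,p[2]+.0177)"
```

```text
edge [ 0.6506 -0.0514  0.026 ] tcp [ 0.5311 -0.071   0.0796]
35 rimrow -5.4 low z -1.7 overhang mm 9.9
38 rimrow 6.9 low z -7.1 overhang mm 6.3
```

```bash

python3 -m inch '[{"translation":[0.05,0,-0.13],"twist":0,"fingers":169},{"translation":[0.07,0,-0.12],"twist":0,"fingers":169},{"translation":[0.07,0,-0.11],"twist":0,"fingers":169}]' | grep -E "width|force"
python3 -c "
from h import *
plan(bias=0)
s,p,R=st()
f,i2,F=cam('wrist'); cv2.imwrite('pics/w28.png',i2);axis(i2,f,F,R,(45,165),(245,238),(314,318),i2);chk(f,F,p,R,20,20,p[2]+.0177);plan(bias=0)"
```

```text
force: [-0.1, 0.7, -3.0]
width: 0.0287
t 12.9 s,dz mm [27.1 91.6] theta 42.2 dev into mm -0.12 lat 0.5 F [-0.1  0.7 -3. ] Fnormal 1.6 w 0.0287 yaw 9.3 tz [-0.012 -0.002 -1.   ]
 theta 45.2 row [ 0.08  0.01 -0.12] xyz [ 0.5422 -0.0697  0.0986]
 theta 48.2 row [ 0.08  0.   -0.11] xyz [ 0.5455 -0.0693  0.103 ]
 theta 51.2 row [ 0.11  0.   -0.1 ] xyz [ 0.5498 -0.0687  0.1071]
edge n 104 rms 0.25 [247.1 240.3]
edge n 72 rms 0.39 [311.3 315.8]
axis foot->knob [-0.758 -0.117  0.642] elev deg 39.96 yaw 8.74
cam-axis dist mm 155.29330256544543
edge [ 0.6611 -0.0495  0.026 ] tcp [ 0.5388 -0.0697  0.0939]
38 rimrow 6.7 low z 7.2 overhang mm 3.3
41 rimrow 18.6 low z 2.1 overhang mm -0.7
44 rimrow 30.2 low z -2.8 overhang mm -5.0
t 12.95 s,dz mm [27.7 92.3] theta 42.7 dev into mm 0.05 lat 0.5 F [-0.6  0.4  0.1] Fnormal -0.5 w 0.0286 yaw 9.3 tz [-0.011 -0.002 -1.   ]
 theta 45.7 row [ 0.08  0.01 -0.12] xyz [ 0.5428 -0.0697  0.0993]
 theta 48.7 row [ 0.08  0.   -0.11] xyz [ 0.546  -0.0692  0.1037]
 theta 51.7 row [ 0.12  0.   -0.1 ] xyz [ 0.5507 -0.0685  0.1077]
```

View pics/w28.png

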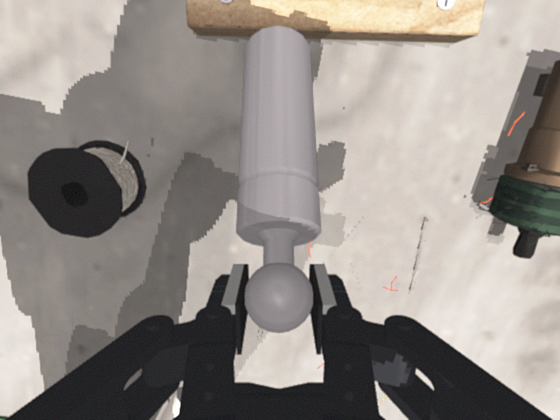

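```bash

python3 -m inch '[{"translation":[0.07,0,-0.11],"twist":0,"fingers":169},{"translation":[0.08,0,-0.1],"twist":0,"fingers":169},{"translation":[0.08,0,-0.09],"twist":0,"fingers":169}]' | grep -E "width|force"
python3 -c "
from h import *
plan(bias=0)
s,p,R=st()
f,i2,F=cam('wrist'); cv2.imwrite('pics/w29.png',i2);axis(i2,f,F,R,(65,165),(250,242),(309,315),i2);chk(f,F,p,R,55,45,p[2]+.0177);plan(bias=0)"
```

```text
force: [0.3, 0.6, -1.1]
width: 0.0289
t 13.25 s,dz mm [ 37.7 105. ] theta 51.1 dev into mm -0.46 lat 0.8 F [ 0.3  0.6 -1.1] Fnormal 1.1 w 0.0289 yaw 9.3 tz [-0.012 -0.002 -1.   ]
 theta 54.1 row [ 0.14  0.02 -0.09] xyz [ 0.5549 -0.0679  0.1107]
 theta 57.1 row [ 0.14  0.   -0.09] xyz [ 0.5605 -0.0671  0.1141]
 theta 60.1 row [ 0.15  0.   -0.08] xyz [ 0.5663 -0.0663  0.1171]
edge n 57 rms 0.26 [251.1 243.6]
edge n 59 rms 0.26 [307.4 312.4]
axis foot->knob [-0.668 -0.101  0.737] elev deg 47.48 yaw 8.56
cam-axis dist mm 155.91879288783332
edge [ 0.6613 -0.0494  0.026 ] tcp [ 0.5492 -0.068   0.1073]
47 rimrow 41.5 low z 6.0 overhang mm 0.7
50 rimrow 52.4 low z 1.8 overhang mm -4.2
53 rimrow 63.0 low z -2.1 overhang mm -9.5
t 13.3 s,dz mm [ 38.4 105.5] theta 51.5 dev into mm -0.47 lat 0.8 F [-0.1  0.3 -0.3] Fnormal 0.2 w 0.0291 yaw 9.4 tz [-0.01  -0.002 -1.   ]
 theta 54.5 row [ 0.14  0.02 -0.09] xyz [ 0.5556 -0.0678  0.1111]
 theta 57.5 row [ 0.14  0.   -0.09] xyz [ 0.5613 -0.067   0.1145]
 theta 60.5 row [ 0.15  0.   -0.08] xyz [ 0.5671 -0.0662  0.1175]
```

View pics/w29.png

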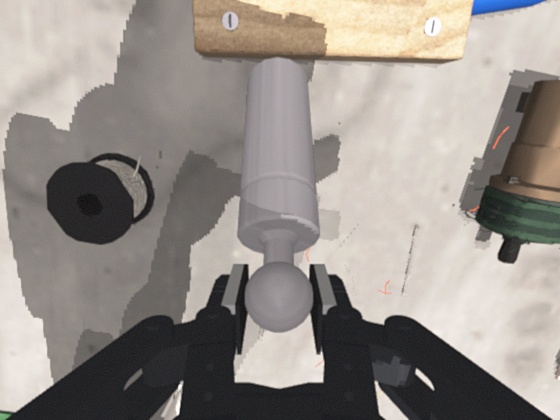

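```bash

python3 -m inch '[{"translation":[0.14,0.01,-0.08],"twist":0,"fingers":168},{"translation":[0.14,0.01,-0.08],"twist":0,"fingers":168},{"translation":[0.14,0,-0.07],"twist":0,"fingers":168}]' | grep -E "width|force"
python3 -c "
from h import *
plan(bias=0)
s,p,R=st()
f,i2,F=cam('wrist'); cv2.imwrite('pics/w30.png',i2);chk(f,F,p,R,100,80,p[2]+.0177);plan(bias=0)"
```

```text
force: [-1.8, 0.3, 0.4]
width: 0.029
t 13.6 s,dz mm [ 55.9 115.1] theta 60.6 dev into mm 0.12 lat 0.2 F [-1.8  0.3  0.4] Fnormal -1.1 w 0.029 yaw 9.3 tz [-0.012 -0.002 -1.   ]
 theta 63.6 row [ 0.15  0.01 -0.07] xyz [ 0.5734 -0.0652  0.1202]
 theta 66.6 row [ 0.16  0.   -0.06] xyz [ 0.5798 -0.0643  0.1224]
 theta 69.6 row [ 0.16  0.   -0.05] xyz [ 0.5863 -0.0634  0.1242]
edge [ 0.6607 -0.0505  0.026 ] tcp [ 0.5673 -0.066   0.1174]
62 rimrow 93.4 low z -1.4 overhang mm -7.9
65 rimrow 103.2 low z -3.8 overhang mm -14.2
68 rimrow 112.7 low z -5.9 overhang mm -20.7
t 13.65 s,dz mm [ 56.9 115.5] theta 61.1 dev into mm 0.21 lat 0.3 F [-1.4 -1.   1.3] Fnormal -1.8 w 0.0293 yaw 9.4 tz [-0.01  -0.002 -1.   ]
 theta 64.1 row [ 0.15  0.01 -0.07] xyz [ 0.5745 -0.0651  0.1206]
 theta 67.1 row [ 0.16  0.   -0.06] xyz [ 0.5808 -0.0642  0.1227]
 theta 70.1 row [ 0.17  0.   -0.05] xyz [ 0.5874 -0.0632  0.1245]
```

View pics/w30.png

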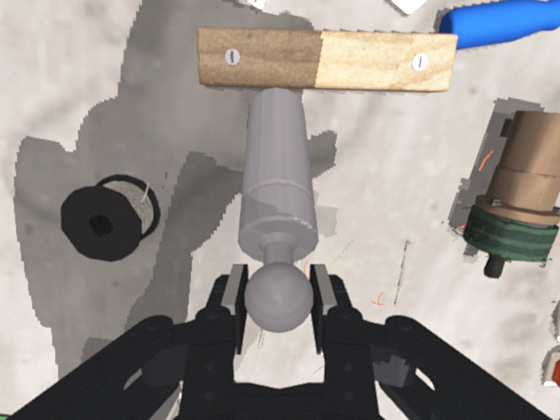

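```bash

python3 -m inch '[{"translation":[0.14,0.01,-0.06],"twist":0,"fingers":168},{"translation":[0.15,0,-0.055],"twist":0,"fingers":168},{"translation":[0.15,0,-0.045],"twist":0,"fingers":168}]' | grep -E "width|force"
python3 -c "
from h import *
plan(bias=0)
s,p,R=st()
f,i2,F=cam('wrist'); cv2.imwrite('pics/w31.png',i2);chk(f,F,p,R,120,110,p[2]+.0177);plan(bias=0)"
```

```text
force: [-0.6, -0.1, 0.1]
width: 0.0288
t 13.95 s,dz mm [ 75.5 122.2] theta 69.8 dev into mm -0.18 lat 0.2 F [-0.6 -0.1  0.1] Fnormal -0.3 w 0.0288 yaw 9.3 tz [-0.011 -0.002 -1.   ]
 theta 72.8 row [ 0.17  0.01 -0.03] xyz [ 0.5935 -0.0624  0.1258]
 theta 75.8 row [ 0.17  0.   -0.03] xyz [ 0.6004 -0.0614  0.1268]
 theta 78.8 row [ 0.18  0.   -0.02] xyz [ 0.6074 -0.0603  0.1274]
edge [ 0.6618 -0.0508  0.026 ] tcp [ 0.5868 -0.0632  0.1245]
68 rimrow 112.8 low z 1.2 overhang mm -2.1
71 rimrow 122.3 low z -0.4 overhang mm -8.8
74 rimrow 131.5 low z -1.7 overhang mm -15.7
t 14.0 s,dz mm [ 76.6 122.5] theta 70.3 dev into mm -0.16 lat 0.3 F [ 0.2 -0.   0.7] Fnormal -0.6 w 0.0291 yaw 9.4 tz [-0.01  -0.002 -1.   ]
 theta 73.3 row [ 0.17  0.01 -0.03] xyz [ 0.5946 -0.0622  0.126 ]
 theta 76.3 row [ 0.17  0.   -0.03] xyz [ 0.6015 -0.0612  0.1269]
 theta 79.3 row [ 0.18  0.   -0.02] xyz [ 0.6086 -0.0602  0.1275]
```

View pics/w31.png

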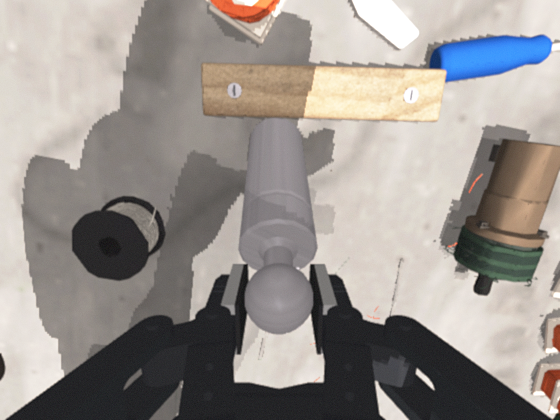

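```bash

python3 -m inch '[{"translation":[0.16,0.01,-0.03],"twist":0,"fingers":168},{"translation":[0.16,0,-0.025],"twist":0,"fingers":168},{"translation":[0.16,0,-0.015],"twist":0,"fingers":168}]' | grep -E "width|force"
python3 -c "
from h import *
plan(bias=0)
s,p,R=st()
f,i2,F=cam('wrist'); cv2.imwrite('pics/w32.png',i2);chk(f,F,p,R,145,140,p[2]+.0177);plan(bias=0)"
```

```text
force: [-0.9, -0.3, 2.3]
width: 0.0294
t 14.3 s,dz mm [ 96.9 125.5] theta 79.0 dev into mm -0.31 lat 0.2 F [-0.9 -0.3  2.3] Fnormal -2.3 w 0.0294 yaw 9.4 tz [-0.01  -0.002 -1.   ]
 theta 82.0 row [0.18 0.01 0.  ] xyz [ 0.6151 -0.0592  0.1277]
 theta 85.0 row [0.18 0.   0.  ] xyz [ 0.6224 -0.0582  0.1275]
 theta 88.0 row [0.19 0.   0.01] xyz [ 0.6298 -0.0571  0.1269]
edge [ 0.6628 -0.051   0.026 ] tcp [ 0.6079 -0.0601  0.1278]
74 rimrow 131.8 low z 1.5 overhang mm 4.7
77 rimrow 140.9 low z 0.7 overhang mm -2.3
80 rimrow 150.0 low z 0.2 overhang mm -9.5
83 rimrow 158.9 low z 0.1 overhang mm -16.8
t 14.35 s,dz mm [ 97.8 125.5] theta 79.4 dev into mm -0.24 lat 0.4 F [0.  0.7 1.8] Fnormal -1.8 w 0.0291 yaw 9.4 tz [-0.009 -0.002 -1.   ]
 theta 82.4 row [0.18 0.01 0.  ] xyz [ 0.6161 -0.0591  0.1277]
 theta 85.4 row [0.18 0.   0.  ] xyz [ 0.6234 -0.0581  0.1274]
 theta 88.4 row [0.19 0.   0.01] xyz [ 0.6308 -0.057   0.1268]
```

View pics/w32.png

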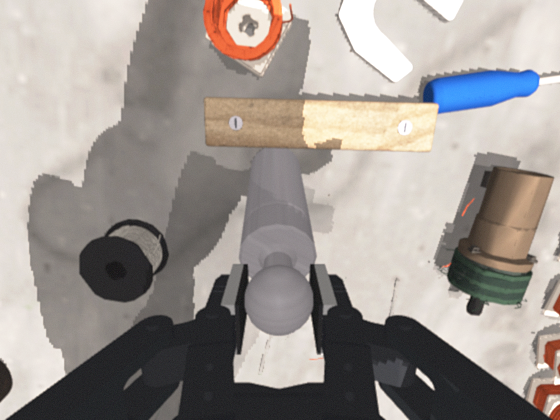

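```bash

python3 -m inch '[{"translation":[0.15,0.01,0],"twist":0,"fingers":168},{"translation":[0.14,0,0],"twist":0,"fingers":168},{"translation":[0.12,0,0.01],"twist":0,"fingers":168}]' | grep -E "width|force"
python3 -c "
from h import *
plan(bias=0,steps=(2,4,6,8))"
```

```text
force: [-0.4, 0.2, 4.1]
width: 0.0292
t 14.65 s,dz mm [115.6 125.2] theta 86.6 dev into mm -0.26 lat 0.2 F [-0.4  0.2  4.1] Fnormal -4.0 w 0.0292 yaw 9.4 tz [-0.008 -0.002 -1.   ]
 theta 88.6 row [0.12 0.01 0.02] xyz [ 0.6313 -0.0569  0.1267]
 theta 90.0 row [0.09 0.   0.01] xyz [ 0.6347 -0.0564  0.1263]
 theta 90.0 row [0. 0. 0.] xyz [ 0.6347 -0.0564  0.1263]
 theta 90.0 row [0. 0. 0.] xyz [ 0.6347 -0.0564  0.1263]
```

```bash

python3 -m inch '[{"translation":[0.08,0,0],"twist":0,"fingers":168},{"translation":[0.04,0,0],"twist":0,"fingers":168}]' | grep -E "width|force"
python3 -c "
from h import *
plan(bias=0,steps=(2,4))
s,p,R=st()
f,i2,F=cam('wrist'); cv2.imwrite('pics/w33.png',i2)
f,i2,F=cam('scene'); cv2.imwrite('pics/s33.png',cv2.resize(i2[100:260,240:440],None,fx=3.7,fy=3.7,interpolation=cv2.INTER_CUBIC))
plan(steps=(2,))"
```

```text
force: [-0.4, 0.9, 2.5]
width: 0.0292
t 14.85 s,dz mm [121.2 124.8] theta 88.9 dev into mm -0.47 lat 0.5 F [-0.4  0.9  2.5] Fnormal -2.5 w 0.0292 yaw 9.4 tz [-0.008 -0.002 -1.   ]
 theta 90.0 row [0.07 0.01 0.02] xyz [ 0.6347 -0.0564  0.1263]
 theta 90.0 row [0. 0. 0.] xyz [ 0.6347 -0.0564  0.1263]
t 14.95 s,dz mm [121.1 124.9] theta 88.8 dev into mm -0.48 lat 0.5 F [-0.2  0.5  1.6] Fnormal -1.6 w 0.0293 yaw 9.4 tz [-0.008 -0.002 -1.   ]
 theta 90.0 row [0.07 0.01 0.05] xyz [ 0.6346 -0.0564  0.1253]
```

View pics/w33.png

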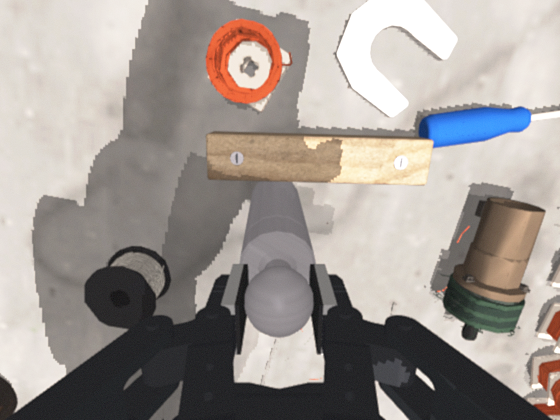

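View pics/s33.png

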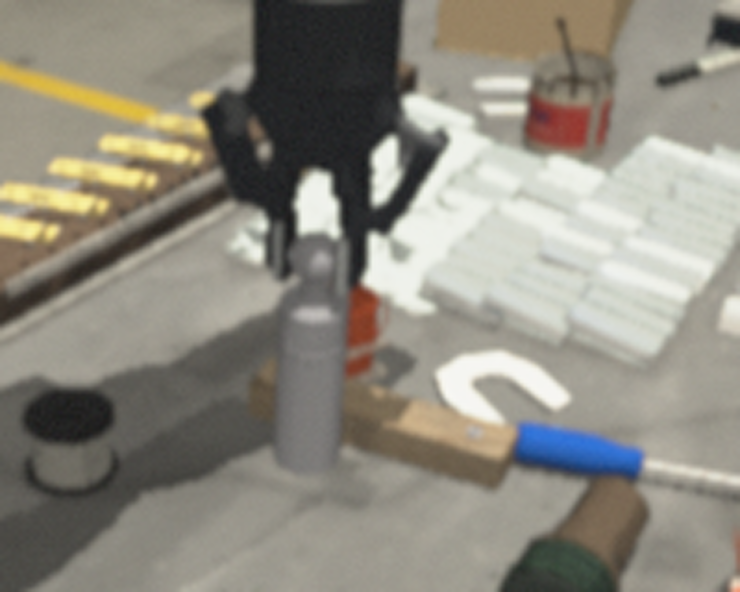

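```bash

python3 -m inch '[{"translation":[0.06,0,0.02],"twist":0,"fingers":168},{"translation":[0.02,0,0.01],"twist":0,"fingers":168}]' | grep -E "eef|width|force"
python3 -m inch '[{"translation":[0,0,0],"twist":0,"fingers":168}]' | grep -E "eef|width|force"
```

```text
eef_pos: [0.6353, -0.0557, 0.1264]
force: [-0.1, 2.1, 7.8]
width: 0.0294
eef_pos: [0.6355, -0.0557, 0.1266]
force: [-0.4, 1.2, 1.8]
width: 0.0289
```

```bash

python3 -m inch '[{"translation":[0,0,0],"twist":0,"fingers":164},{"translation":[0,0,0],"twist":0,"fingers":158},{"translation":[0,0,0],"twist":0,"fingers":145},{"translation":[0,0,0],"twist":0,"fingers":110},{"translation":[0,0,0],"twist":0,"fingers":60}]' | grep -E "eef|width|force"
python3 -c "
from h import *
f,i2,F=cam('scene'); cv2.imwrite('pics/s34.png',cv2.resize(i2[100:260,240:440],None,fx=3.7,fy=3.7,interpolation=cv2.INTER_CUBIC))
f,i2,F=cam('wrist'); cv2.imwrite('pics/w34.png',i2)"
```

```text
eef_pos: [0.6349, -0.0558, 0.126]
force: [-0.7, 0.4, 0.0]
width: 0.0616
```

View pics/s34.png

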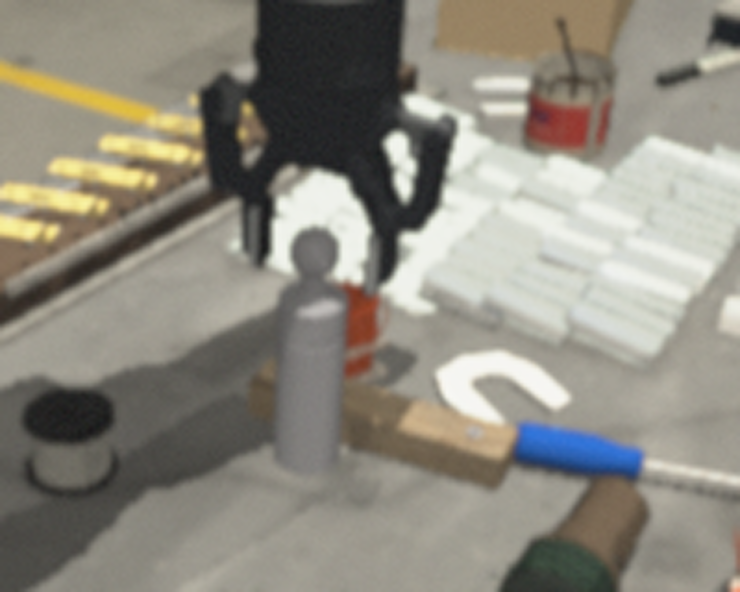

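View pics/w34.png

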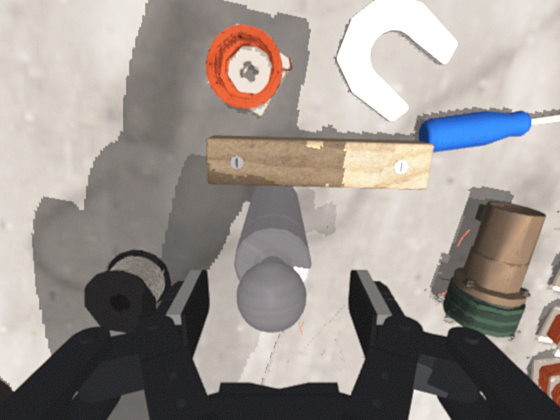

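Released; the plunger stands upright, ball at (271,297) in the wrist view, free of both pads. Retreat straight up, then check.

```bash

python3 -m inch '[{"translation":[0,0,-0.3],"twist":0,"fingers":0},{"translation":[0,0,-0.7],"twist":0,"fingers":0},{"translation":[0,0,-0.8],"twist":0,"fingers":0},{"translation":[0,0,-0.8],"twist":0,"fingers":0},{"translation":[-0.6,0,-0.5],"twist":0,"fingers":0}]' | grep -E "eef|width|force"
python3 -m inch '[{"translation":[-0.9,0,0],"twist":0,"fingers":0},{"translation":[-0.9,0,0],"twist":0,"fingers":0},{"translation":[-0.9,0,0],"twist":0,"fingers":0},{"translation":[-0.5,0,0],"twist":0,"fingers":0},{"translation":[0,0,0],"twist":0,"fingers":0}]' | grep -E "eef|width|force"
python3 -c "
from h import *
f,i2,F=cam('scene'); cv2.imwrite('pics/s35.png',cv2.resize(i2[100:260,240:440],None,fx=3.7,fy=3.7,interpolation=cv2.INTER_CUBIC))
f,i2,F=cam('top'); cv2.imwrite('pics/t35.png',i2)
s,p,R=st();f,i2,F=cam('wrist'); cv2.imwrite('pics/w35.png',i2); print(s['time_s'],p,R)"
```

```text
eef_pos: [0.612, -0.0589, 0.2549]
force: [-0.5, 0.2, -0.2]
width: 0.0858
eef_pos: [0.4799, -0.0814, 0.2637]
force: [0.8, -0.2, -0.2]
width: 0.0853
16.95 [ 0.4820347  -0.08083293  0.26319802] [[ 0.98651746  0.16365289 -0.00101683]
 [ 0.16365003 -0.98651542 -0.00244798]
 [-0.00140374  0.00224857 -0.99999649]]
```

View pics/s35.png

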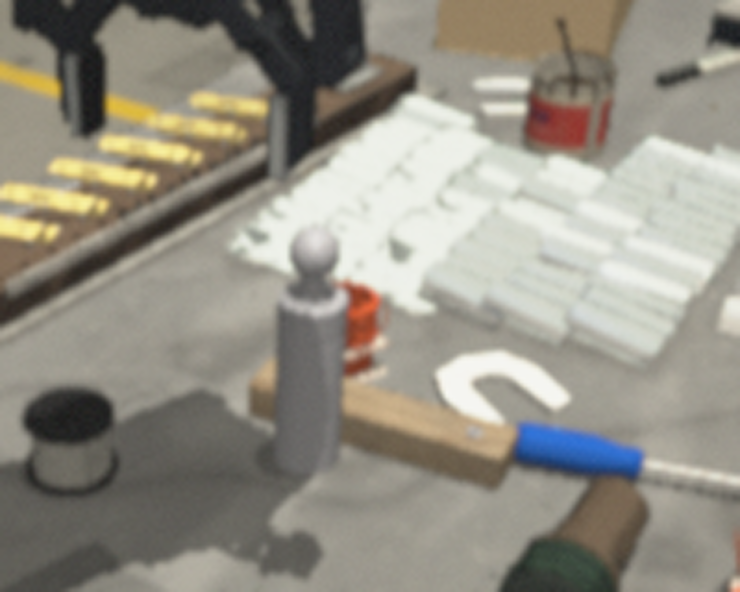

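View pics/t35.png

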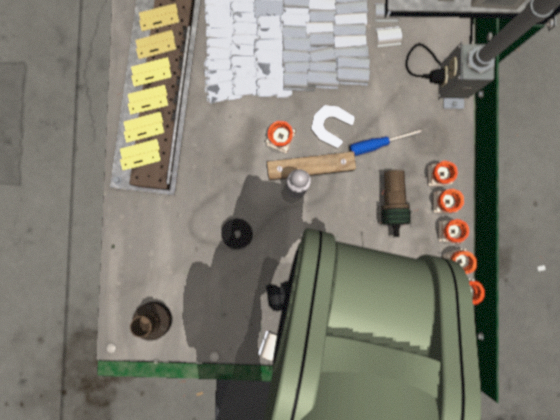

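View pics/w35.png

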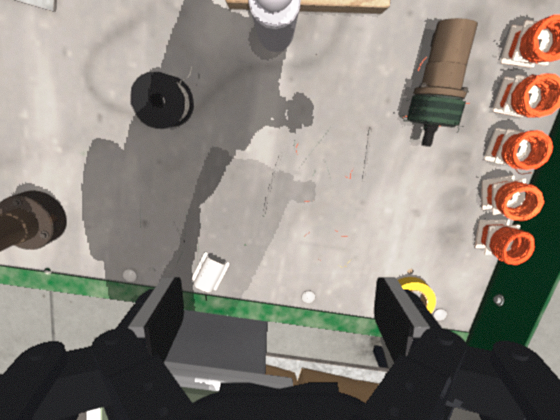

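```bash
python3 - <<'E'
from h import *
f,im,F=cam("top"); f2,im2,F2=cam("scene")
cv2.imwrite("pics/t36.png",cv2.resize(im[150:210,260:360],None,fx=7,fy=7,interpolation=cv2.INTER_CUBIC))
w=lambda x,y:((x+.5)/3.7-.5+240,(y+.5)/3.7-.5+100)
b=two(ray(f,F,(299,180)),ray(f2,F2,w(314,250))); print("ball",b)
# foot bottom in scene: near rim bottom at (306,472): point on bench nearest camera
q=onz(f2,F2,w(306,472),0); v=q-ray(f2,F2,(0,0))[0]; v[2]=0; v/=np.linalg.norm(v); ft=q+.02*v; print("foot",ft)
n=np.array([np.cos(np.radians(8.2)),np.sin(np.radians(8.2)),0])
face=np.array([.6490,0,0])
print("axis to face mm: ball",(face-b[0])@n*1e3,"foot",(face-ft)@n*1e3,"TCP-based face", (np.array([.5122,-.0741,0])-ft)@n*1e3+144+2)
E
```

```text
ball (array([ 0.63341693, -0.05204711,  0.14528725]), np.float64(0.0024008135968822))
foot [ 0.63996294 -0.05027822  0.        ]
axis to face mm: ball 22.847180587578734 foot 16.115793779038306 TCP-based face 16.145601403274355
```

View pics/t36.png

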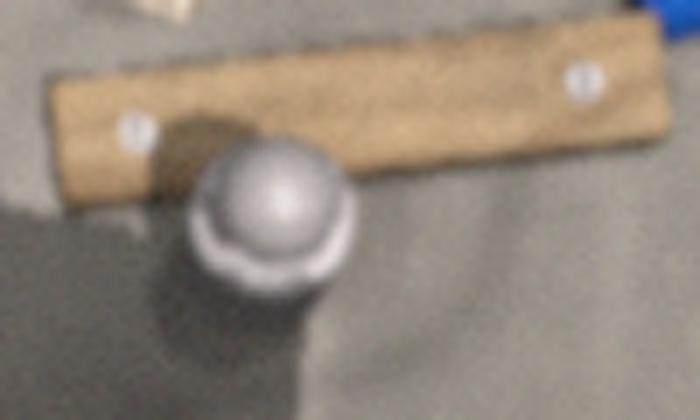

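```bash
python3 -c "
from workcell import order,status
print(order.hand_in()); s=status.sense(); print(s['time_s'],s['force'])"
```

```text
the job is handed in; nothing more can be done
None
the job is handed in; nothing more can be done
```

The plunger stands upright on its foot close against the batten, released, and I handed the job in at about 17 s of the 40 s. However, on the first try its foot came off the bench for a while, which may count against "foot kept down".

**First try (failed):** I gripped the ball at full grip, squared the plunger up, slid it lying to the batten and began raising the knob. The tight grip stopped the plunger swinging. My pushes of up to about 28 N also slid the ball back in the pads. Near 30° of tilt the images showed the foot roughly 10–15 mm off the bench, leaning over the batten's edge. I eased the grip until the foot was back down, laid the plunger flat and let go.

**Second try (finished):** I regripped the ball near the middle of the pads with a lighter closure. I slid the plunger, still lying, to the batten until the force rose to about 13 N, then raised the knob along the tip-up curve in small steps. Up to about 51° the angle measured in the images stayed within about 3° of the foot-on-bench angle. From there I compared only the foot rim's place in the image, which agreed. Side forces stayed at a few newtons. Then I let go and backed away.

**Last checks:**
- **Standing:** the ball centre measured 145 mm up, against 144 mm expected, with the robot clear.
- **Distance from the batten face:** it measured 23 mm at the ball and 16 mm at the foot, against 20 mm expected. The two disagree by about 7 mm, roughly the error of these measurements. In the pictures the plunger looks upright and close against the batten.
- **Solenoid body:** I did not touch it, and it looks unmoved in the top view.

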